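# Sort the walnut blanks into their trays

### The arm

A 6-joint arm with a two-finger parallel gripper is mounted at the origin on the work surface. World frame = base frame: x ahead of the robot, y to its left, z up, the work surface at z = 0. Lengths are in m, angles in rad, forces in N, time in s.
With the tool pointing down it reaches from about 0.275 to 0.725 m from the base axis. Payload 5.6 kg.
Tool frame: the origin (TCP) lies at the very end of the fingers, on their centre line; the grasp point (between the pads) lies r.pinch_z behind it (r.pinch_z is the distance from the TCP to the grasp point, in m); z points along the fingers, y is the direction in which the jaws open and shut (so a half turn about z gives the same grasp; the last joint's range is limited). The gripper opens to 85 mm and grips with 20 to 120 N. Pads are 22 mm wide; open, the fingers measure 114 mm over their backs; the gripper's body (76 mm by 85 mm) begins 54 mm behind the grasp point. The pads swing forward as they close: fully open they stand 13 mm farther back than shut.
Start: joints at [-1.042, 0.255, 0.108, 0, -1.424, -0.285], TCP at [0.133, -0.534, 0.231] pointing down, gripper open.
Joint ranges: [-2.95, 2.95], [-1.21, 1.97], [-1.09, 1.5], [-2.87, 1.71], [-2.94, -0.07], [-3.05, 3.05]. Speed limits (rad/s): [2.57, 2.57, 3.14, 3.14, 3.14, 3.14].

### API

Orientations are given as a rotation vector (axis times angle).
In Python, from bench import r gives the robot as it stands.
- The arm moves only by the shell command python3 -m crank 'ROWS' [FORCE]. ROWS is JSON, a list of rows, each a list of 7 numbers: the closure, from 0 (fully open) to 1 (shut), then the shift along the tool's x, y, z in mm, then the turn, a rotation vector about the tool's x, y, z in rad. In form: [[claw, dx, dy, dz, rx, ry, rz], ...]. A call has 1 to 20 rows; each row shifts and turns the pose as measured when the row begins, along the tool's axes as they then stand; what a row does not reach is not made up. A row lasts 1/12 s, in which the tool goes at most 41.7 mm and 7.16 degrees, less where a joint would pass 70% of its speed; a pose out of reach is approached as far as the arm can. A call with a gripper value outside its range is refused whole. The fingers move at their own pace and stop on an object; FORCE is the grip in N (left out, the last holds). Time passes only in rows, so rows that do not move let the fingers close. It gives the time, the measured TCP pose, the force and the opening at its end, in the units of the state.
- r.get_state(): the state, without advancing time (a new reading comes with each control period).
- r.grab_frame(name): name is "scene" or "top" or "wrist"; returns the picture (384x512x3 uint8, red, green, blue); there is no depth.
- r.camera_model(name): a dict with "fx", "fy", "cx", "cy" (pixels), "k1" (the pictures are not rectified: a ray, as slopes to the right and down, at radius r is drawn at 1 + k1 r^2 times it, then the intrinsics apply), "rvec" (rotation vector, rad) and "tvec" (3), from world to camera coordinates, as OpenCV has them. Camera axes: x right, y down, z forward; pixel columns grow to the right and rows downward; lengths in m; the calibration is good to about 2 mm. A picture is of the moment at which its call begins: read the wrist's pose just before it. camera_model takes no time and is no camera call; for the wrist camera it gives the pose at the moment of the call.
- r.job_done(): hands the job in, once; it reports no verdict.
Trained networks look in the newest picture that a camera, given by its name, has taken for a name from the list of things; names that differ only in an ending like _2 or _b are one class to them, and where a whole thing is asked for, a point or a joint stands for the part that bears it (a point fixed in the world has none). Each returns a list of dicts, best first, with "confidence" (0 to 1); they miss things now and then, are a little off and sometimes report something else, mostly with a low value. They report only what shows in the picture. A call takes as long as a camera call. They do not tell look-alikes from the thing itself.
- r.search_frame(label, camera): "bbox" ([left, top, right, bottom] in pixels, round what is visible of it).
- r.landmark_of(label, camera): "position" ([column, row] in pixels: a listed point, or the origin of a listed thing).
The state is a dict: "time_s": time; "joint_positions": joint angles; "qd": joint speeds; "tau": joint torques, N m; "ee_pos": TCP position; "eef_rot": TCP orientation; "contact_force": force on the tool from outside, world axes, zero at the start; "wrist_torque": the same for the moment, N m; "grip_width": opening from 0.0 (shut) to 1.0 (fully open).
Only numpy, scipy, OpenCV 4.12 (cv2) and the standard library are available. Lean on these libraries where they do the work, as an engineer would, in place of code of your own. Each camera call takes 0.05 s, during which the arm holds its last target.

### The job

Sort the five loose walnut blanks on the carving bench: put each into the tray that already holds its kind (disc with the discs, ring with the rings, headpiece with the headpieces, both turning squares with the squares). Each must lie flat on the floor of its tray (the headpiece standing upright), not on top of the stock or of another blank, and the oil bottle must not be knocked over.

Things in the scene. Friction and masses are not known exactly. Their poses are not given: they have to be found in the camera images.
- disc_blank: Loose flat walnut disc (pendant blank), 52 mm across, 14 mm thick, no hole, about 20 g, lying flat. Origin: its centre, 7 mm above what it lies on; z is the disc's axis.
- ring_blank: Loose walnut ring (scarf-ring blank), 56 mm outside, 34 mm hole right through, 20 mm high, about 22 g, lying flat so that the hole is seen from above. Origin: its centre, 10 mm above what it lies on; z is the axis of the hole.
- headpiece_blank: Loose turned walnut headpiece for a bead string, like a small chess pawn, 58 mm tall, standing upright, about 18 g: a plain cylinder 32 mm across from its flat foot up to 26 mm, then a narrow neck and a knob 21 mm across. Origin: centre of the foot; z up its axis.
- long_square: Loose walnut turning square (square bar), 72 x 22 x 22 mm, about 26 g, lying on a side. Origin: its centre, 11 mm above what it lies on; x along its length.
- short_square: Loose walnut turning square, the same section but shorter: 50 x 22 x 22 mm, about 18 g, lying on a side. Origin: its centre, 11 mm above what it lies on; x along its length.
- disc_tray: Open plywood tray, fixed, 150 (x) x 130 (y) x 30 mm high; walls and floor 6 mm. Origin: centre of its underside, on the bench; x to its far wall, away from the robot; z up. Its stock, along the far wall: two little stacks (3 and 2 high) of flat discs, to 48 mm above the bench. Stock never moves; inner floor free from x = -69 to +12 mm, y = -59 to +59 mm.
- ring_tray: Open plywood tray, fixed, 150 (x) x 130 (y) x 30 mm high; walls and floor 6 mm. Origin: centre of its underside, on the bench; x to its far wall, away from the robot; z up. Its stock, along the far wall: rings with a hole (one single, one stack of two), to 46 mm above the bench. Stock never moves; inner floor free from x = -69 to +12 mm, y = -59 to +59 mm.
- headpiece_tray: Open plywood tray, fixed, 150 (x) x 130 (y) x 30 mm high; walls and floor 6 mm. Origin: centre of its underside, on the bench; x to its far wall, away from the robot; z up. Its stock, along the far wall: three pawn-shaped headpieces standing in a row, to 64 mm above the bench. Stock never moves; inner floor free from x = -69 to +12 mm, y = -59 to +59 mm.
- square_tray: Open plywood tray, fixed, 150 (x) x 130 (y) x 30 mm high; walls and floor 6 mm. Origin: centre of its underside, on the bench; x to its far wall, away from the robot; z up. Its stock, along the far wall: square bars lying across the tray, two and one on top, to 50 mm above the bench. Stock never moves; inner floor free from x = -69 to +12 mm, y = -59 to +59 mm.
- oil_bottle: Small closed amber glass bottle of oil with a black cap, 42 mm across, 68 mm tall, 90 g, standing loose among the blanks. Origin: centre of its underside; z up. Blanks, bottle and a cork sanding block (62 x 40 x 28 mm, also loose among them) start at least 90 mm apart, centre to centre; a low blue dish of burrs lies nearer the robot.
Mind the look-alikes: they are no part of the job. Leave any red, turquoise or yellow look-alike of the long_square alone.

How it is judged:
At the end, for the whole second after the job is handed in: Disc, ring, headpiece, long and short square are each inside the tray of their kind (centre within 66 mm in tray x and 56 mm in tray y of the tray's centre), resting on the tray's floor (height within 4 mm), flat or, for the headpiece, upright (within 0.12 rad), and at rest (below 20 mm/s) (x of disc_blank in the frame of disc_tray between -0.066 and 0.066 m and y of disc_blank in the frame of disc_tray between -0.056 and 0.056 m and z of disc_blank in the frame of disc_tray between 0.009 and 0.017 m and linear speed of each of disc_blank, ring_blank, headpiece_blank, long_square, short_square below 0.02 m/s and angle between the z axis of each of disc_blank, ring_blank and the z axis of disc_tray, either way round below 0.12 rad and x of ring_blank in the frame of ring_tray between -0.066 and 0.066 m and y of ring_blank in the frame of ring_tray between -0.056 and 0.056 m and z of ring_blank in the frame of ring_tray between 0.012 and 0.02 m and x of headpiece_blank in the frame of headpiece_tray between -0.066 and 0.066 m and y of headpiece_blank in the frame of headpiece_tray between -0.056 and 0.056 m and z of headpiece_blank in the frame of headpiece_tray between 0.002 and 0.01 m and angle between headpiece_blank's own z axis and vertical below 0.12 rad and x of long_square in the frame of square_tray between -0.066 and 0.066 m and y of long_square in the frame of square_tray between -0.056 and 0.056 m and z of long_square in the frame of square_tray between 0.013 and 0.021 m and angle between the x axis of each of long_square, short_square and the z axis of disc_tray, either way round above 1.45 rad and x of short_square in the frame of square_tray between -0.066 and 0.066 m and y of short_square in the frame of square_tray between -0.056 and 0.056 m and z of short_square in the frame of square_tray between 0.013 and 0.021 m); the robot touches nothing.
It fails at once if the oil bottle is knocked over (leans more than 0.5 rad) (angle between oil_bottle's own z axis and vertical above 0.5 rad).
It also fails if it takes over 112 s, if anything falls off the work surface, if the arm or the gripper's body presses on something with over 40 N, if the wrist force passes 120 N, or if a joint passes its speed limit or range.

## Working session

There is one attempt and no reset: what is moved stays moved. The work goes in short steps, Python scripts to look and compute and a shell command to move; the robot and the scene stay as the last step left them, time stands still between calls to the robot, and variables do not carry over. Pictures are saved under pics/ and viewed, and the job is handed in when it is done.

```bash
ls; mkdir -p pics; python3 - <<'E'
from bench import r
import cv2
s=r.get_state();print(s, r.pinch_z)
for n in("scene","top"):
    cv2.imwrite(f"pics/{n}0.png",r.grab_frame(n)[:,:,::-1]); print(r.camera_model(n))
E
```

```text
pics
{'time_s': 0.0, 'joint_positions': array([-1.04239894e+00,  2.55760931e-01,  1.07003472e-01, -4.68787588e-04,
       -1.42390445e+00, -2.84626973e-01]), 'qd': array([-1.42327193e-04, -1.38510597e-03,  5.95670593e-05,  1.85080702e-04,
       -1.26690151e-04, -2.34375421e-04]), 'tau': array([-2.06693934e-03, -3.86625981e+01,  2.37939441e+01,  5.36513239e+00,
       -5.94886893e-03, -4.35196216e-05]), 'ee_pos': array([ 0.13269888, -0.53324008,  0.23038894]), 'eef_rot': array([ 3.81820563e-01, -3.11798809e+00, -2.97932783e-03]), 'contact_force': array([-0.16600184, -0.88588863,  0.89049746]), 'wrist_torque': array([-0.03057933, -0.0361954 ,  0.03555806]), 'grip_width': 0.999082288149834} 0.0187
{'fx': 486.6805370412902, 'fy': 486.6805370412902, 'cx': 255.0653877344386, 'cy': 185.12553574006762, 'k1': -0.17118034810339194, 'rvec': array([ 0.91904542,  2.41777937, -1.1514585 ]), 'tvec': array([ 0.30872928, -0.15285402,  1.49042831])}
{'fx': 479.0580064264432, 'fy': 479.0580064264432, 'cx': 259.91688050204607, 'cy': 192.50452273774198, 'k1': -0.10982500672413895, 'rvec': array([ 2.18713821, -2.15145867,  0.13130741]), 'tvec': array([0.01898982, 0.4534265 , 1.13260336])}
```

View pics/scene0.png

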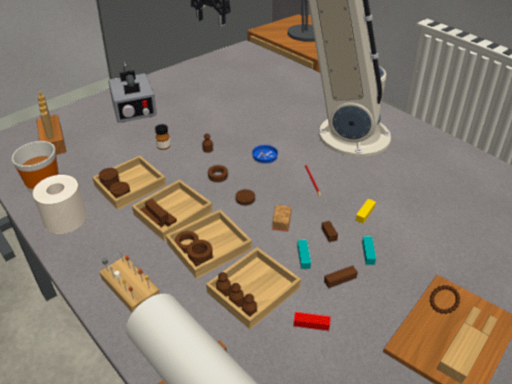

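View pics/top0.png

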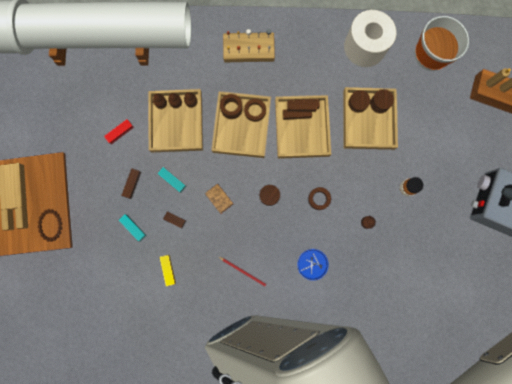

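The top view shows four trays along the far side: headpieces (175,120), rings (242,125), squares (303,127) and discs (371,118). The loose pieces are:
- dark long bar (132,183)
- small dark bar (175,219)
- disc (270,195)
- ring (320,198)
- headpiece (368,222)
- bottle (412,186)
- cork block (219,198)

The red, turquoise and yellow bars are look-alikes. I'll measure next.

```bash
cat > h.py <<'E'
import numpy as np, cv2
from bench import r
from scipy.spatial.transform import Rotation as R
def cam(n):
    m=r.camera_model(n); K=np.array([[m['fx'],0,m['cx']],[0,m['fy'],m['cy']],[0,0,1]]); return K,np.array([m['k1'],0,0,0,0.]),np.array(m['rvec']),np.array(m['tvec'])
def px2w(n,uv,z,c=None):
    K,D,rv,t=c or cam(n); p=cv2.undistortPoints(np.array(uv,float).reshape(-1,1,2),K,D).reshape(-1,2)
    Rm=cv2.Rodrigues(rv)[0]; o=-Rm.T@t; d=np.c_[p,np.ones(len(p))]@Rm
    return o+d*((z-o[2])/d[:,2])[:,None]
def w2px(n,P,c=None):
    K,D,rv,t=c or cam(n); return cv2.projectPoints(np.array(P,float).reshape(-1,1,3),rv,t,K,D)[0].reshape(-1,2)
E
python3 - <<'E'
from h import *
im=cv2.imread('pics/top0.png'); 
cr=im[75:275,90:440]; cv2.imwrite('pics/c0.png',cv2.resize(cr,None,fx=2.28,fy=2.28,interpolation=cv2.INTER_CUBIC))
hsv=cv2.cvtColor(im,cv2.COLOR_BGR2HSV)
m=((hsv[...,2]<105)&(hsv[...,1]>70)).astype(np.uint8)
m[:155]=0;m[250:]=0;m[:,:90]=0;m[:,440:]=0
n,l,st,c=cv2.connectedComponentsWithStats(m)
for i in range(1,n):
    if st[i,4]<20: continue
    cn=cv2.findContours((l==i).astype(np.uint8),0,1)[0][0]
    print(st[i],c[i].round(1),px2w('top',[c[i]],.015).round(3),cv2.minAreaRect(cn))
for lb in("disc_blank","ring_blank","headpiece_blank","long_square","short_square","disc_tray","ring_tray","headpiece_tray","square_tray","oil_bottle"):
  for k in("top","scene"):
    if k=="scene" and "tray" not in lb and lb!="headpiece_blank": continue
    if lb=="disc_blank": r.grab_frame(k)
    if k=="scene" and lb=="disc_tray": r.grab_frame(k)
    o=r.landmark_of(lb,k)
    z={'disc_blank':.007,'ring_blank':.01,'long_square':.011,'short_square':.011}.get(lb,0)
    for q in o[:4]: print(lb,k,np.round(q['position'],1),round(q['confidence'],2),px2w(k,[q['position']],z).round(3)[0,:2])
E
```

```text
[279 157  20   1  20] [288.5 157. ] [[ 0.543 -0.043  0.015]] ((288.5, 157.0), (19.0, 0.0), 180.0)
[305 156  22   1  22] [315.5 156. ] [[ 0.547 -0.109  0.015]] ((315.5, 156.0), (21.0, 0.0), 180.0)
[122 169  18  29 264] [130.4 183.3] [[0.471 0.345 0.015]] ((130.4383544921875, 183.16439819335938), (9.36329174041748, 28.558040618896484), 20.556045532226562)
[405 179  11  15  33] [408.6 187.5] [[ 0.473 -0.341  0.015]] ((409.02587890625, 187.06036376953125), (15.625468254089355, 6.302710056304932), 66.80140686035156)
[260 185  20  20 322] [269.4 194.6] [[0.449 0.003 0.015]] ((269.5, 194.5), (19.0, 19.0), 90.0)
[309 187  22  23 235] [319.4 198.1] [[ 0.443 -0.119  0.015]] ((319.5, 198.0), (22.0, 21.0), 90.0)
[164 212  21  15 169] [173.8 219.3] [[0.385 0.234 0.015]] ((174.00001525878906, 219.50003051757812), (20.124608993530273, 8.049844741821289), 26.56505012512207)
[362 216  13  12 123] [368.  221.9] [[ 0.386 -0.239  0.015]] ((368.0, 221.5), (12.0, 11.0), 0.0)
disc_blank top [269.3 197.8] 0.66 [0.442 0.003]
ring_blank top [321.7 199.7] 0.54 [ 0.44  -0.125]
headpiece_blank top [406.9 191.8] 
[... 230 characters left out ...]
long_square top [171.5 179.8] 0.68 [0.482 0.244]
long_square top [132.2 229.1] 0.65 [0.36  0.336]
short_square top [174.2 219.7] 0.62 [0.384 0.234]
short_square top [242.7 128.7] 0.18 [0.613 0.072]
disc_tray top [370.3 121.9] 0.78 [ 0.641 -0.251]
ring_tray top [240.5 126.9] 0.74 [0.621 0.078]
ring_tray scene [130.9 184.5] 0.7 [ 0.642 -0.248]
ring_tray scene [206.5 246.3] 0.62 [0.627 0.07 ]
headpiece_tray top [175.4 121.9] 0.64 [0.631 0.242]
headpiece_tray top [269. 198.] 0.2 [0.443 0.004]
headpiece_tray scene [252.5 289.8] 0.88 [0.632 0.237]
square_tray top [299.6 128.6] 0.6 [ 0.619 -0.071]
square_tray scene [174.5 209.9] 0.88 [ 0.611 -0.084]
oil_bottle top [409.4 188.2] 0.66 [ 0.473 -0.348]
```

View pics/c0.png

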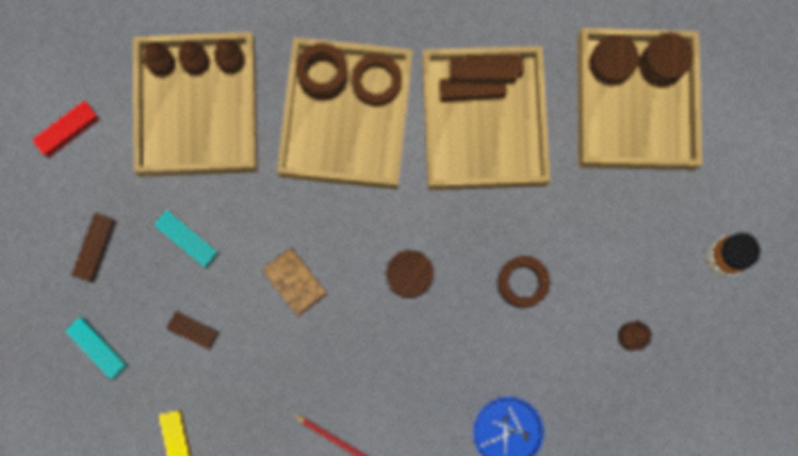

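```bash
python3 - <<'E'
from h import *
im=cv2.imread('pics/top0.png'); hsv=cv2.cvtColor(im,cv2.COLOR_BGR2HSV)
K,D,rv,t=cam('top'); print('cam',(-cv2.Rodrigues(rv)[0].T@t).round(3))
m=((hsv[...,2]>110)&(hsv[...,1]>70)&(hsv[...,0]>10)&(hsv[...,0]<32)).astype(np.uint8)
m[:80]=0;m[165:]=0;m[:,:140]=0;m[:,405:]=0
m=cv2.morphologyEx(m,cv2.MORPH_CLOSE,np.ones((3,3)))
n,l,st,c=cv2.connectedComponentsWithStats(m)
for i in range(1,n):
    if st[i,4]<800: continue
    cn=cv2.findContours((l==i).astype(np.uint8),0,1)[0]; cn=max(cn,key=len)
    P=px2w('top',cn.reshape(-1,2),.03)[:,:2]
    (x,y),(a,b),g=cv2.minAreaRect((P*1000).astype(np.float32)); print('tray',round(x,1),round(y,1),round(a),round(b),round(g,1),st[i])
dark=((hsv[...,2]<105)&(hsv[...,1]>70)).astype(np.uint8)
for nm,(u,v),z,zz in (("long",(130,183),.022,.014),("short",(174,219),.022,.014),("disc",(269,194),.014,.012),("ring",(319,198),.02,.014),("head",(368,222),.045,.045)):
    n,l,st,c=cv2.connectedComponentsWithStats(dark)
    s=l[v-14:v+15,u-14:u+15]; k=np.bincount(s[s>0]).argmax()
    cn=max(cv2.findContours((l==k).astype(np.uint8),0,1)[0],key=len)
    P=px2w('top',cn.reshape(-1,2),zz)[:,:2]
    (x,y),(a,b),g=cv2.minAreaRect((P*1000).astype(np.float32)); print(nm,round(x,1),round(y,1),round(a),round(b),round(g,1))
    p=px2w('scene',w2px('top',[[x/1000,y/1000,zz]])*0+w2px('scene',[[x/1000,y/1000,zz]]),zz); print('  scene px',w2px('scene',[[x/1000,y/1000,zz]]).round(1))
sc=cv2.imread('pics/scene0.png');cv2.imwrite('pics/c1.png',cv2.resize(sc[120:320,130:400],None,fx=2.9,fy=2.9,interpolation=cv2.INTER_CUBIC))
E
```

```text
cam [0.325 0.037 1.175]
tray 644.9 -243.4 154 135 0.0 [ 343   87   55   61 2385]
tray 629.9 238.6 152 133 2.9 [ 148   89   55   62 2716]
tray 622.2 75.8 130 152 84.7 [ 212   92   59   65 2378]
tray 620.0 -75.5 152 132 3.0 [ 275   95   56   62 2631]
long 472.0 344.8 24 70 71.7
  scene px [[341.2 275.9]]
short 384.8 234.0 49 19 64.8
  scene px [[329.9 230.3]]
disc 450.0 2.8 47 46 0.9
  scene px [[245.2 195.6]]
ring 443.3 -119.5 54 52 0.3
  scene px [[217.6 172.2]]
head 385.8 -231.6 26 29 0.7
  scene px [[208.8 137.8]]
```

View pics/c1.png

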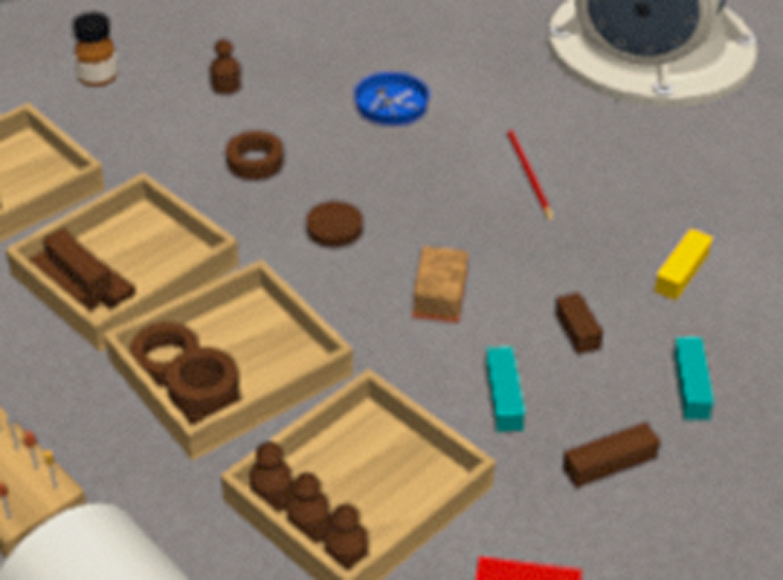

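```bash
cat >> h.py <<'E'
def plan(x,y,z,psi):
    s=r.get_state(); M=R.from_rotvec(s['eef_rot']).as_matrix(); p=s['ee_pos']
    cur=np.arctan2(M[1,1],M[0,1]); tgt=np.deg2rad(psi); d=(tgt-cur+np.pi/2)%np.pi-np.pi/2
    new=cur+d; yv=np.array([np.cos(new),np.sin(new),0]); T=np.c_[np.cross(yv,[0,0,-1]),yv,[0,0,-1]]
    dl=(T.T@(np.array([x,y,z])-p))*1000
    tilt=T.T@np.cross(M[:,2],[0,0,-1])
    print('t',round(s['time_s'],2),'p',(p*1000).round(1),'psi',round(np.degrees(cur),1),'tilt',tilt.round(3),'f',s['contact_force'].round(1),'w',round(s['grip_width'],3))
    print('turn rz',round(-d,3),'rows',int(np.ceil(abs(d)/.12)),'| shift',dl.round(1),'rows xy',int(np.ceil(np.hypot(dl[0],dl[1])/40)),'z',int(np.ceil(abs(dl[2])/40)))
E
python3 -c "
from h import *
plan(.386,-.232,.12,90)"
```

```text
t 0.95 p [ 132.8 -533.7  231.3] psi 104.0 tilt [-0.  0.  0.] f [-0.1 -0.6 -0.4] w 1.0
turn rz 0.244 rows 3 | shift [-253.2  301.7  111.3] rows xy 10 z 3
```

```bash
python3 -m crank '[[0,0,0,0,0,0,0.08],[0,0,0,0,0,0,0.08],[0,0,0,0,0,0,0.084],[0,-25,30,11,0,0,0],[0,-25,30,11,0,0,0],[0,-25,30,11,0,0,0],[0,-25,30,11,0,0,0],[0,-25,30,11,0,0,0],[0,-25,30,11,0,0,0],[0,-25,30,11,0,0,0],[0,-25,30,11,0,0,0],[0,-25,30,11,0,0,0],[0,-25,30,11,0,0,0],[0,0,0,0,0,0,0]]'
python3 - <<'E'
from h import *
plan(.386,-.232,.12,90)
cv2.imwrite('pics/w1.png',r.grab_frame('wrist')[:,:,::-1]); print(r.camera_model('wrist')); print(w2px('wrist',[[.386,-.232,0.026]]))
E
```

```text
time_s: 2.12
ee_pos: [0.3939, -0.2305, 0.1178]
eef_rot: [0.033, 3.137, -0.01]
contact_force: [-0.2, 0.6, -0.6]
grip_width: 1.0
t 2.12 p [ 393.9 -230.5  117.8] psi 88.8 tilt [-0.007  0.004  0.   ] f [-0.2  0.6 -0.6] w 1.0
turn rz -0.021 rows 1 | shift [ 7.9 -1.5 -2.2] rows xy 1 z 1
{'fx': 334.4803653472, 'fy': 334.4803653472, 'cx': 251.94739169098003, 'cy': 198.18317592352122, 'k1': -0.09851445880106915, 'rvec': array([-2.0751708 , -2.03694482, -0.30046328]), 'tvec': array([ 0.22403479, -0.38447533,  0.15243261])}
[[251.23068917 192.46335287]]
```

View pics/w1.png

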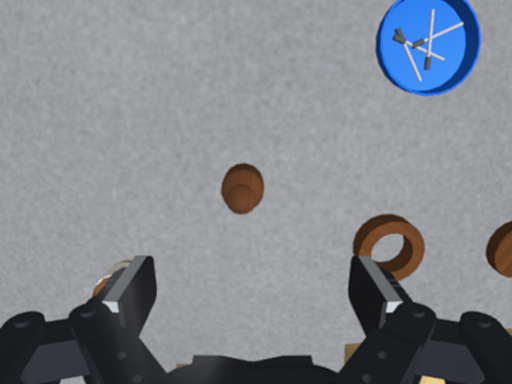

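```bash
python3 - <<'E'
from h import *
print(px2w('wrist',[[243,186]],.026),px2w('wrist',[[241,198]],.047),px2w('wrist',[[388,245]],.02))
plan(.386,-.232,.004,90)
E
```

```text
[[ 0.38100639 -0.2378793   0.026     ]] [[ 0.3836389  -0.23861141  0.047     ]] [[ 0.43336679 -0.12349977  0.02      ]]
t 2.17 p [ 392.8 -232.1  118.6] psi 88.8 tilt [-0.007  0.004  0.   ] f [-0.   0.1  0.2] w 0.999
turn rz -0.021 rows 1 | shift [6.800e+00 1.000e-01 1.146e+02] rows xy 1 z 3
```

```bash
python3 -m crank '[[0,10,-4,15,-0.007,0.004,-0.02],[0,0,0,30,0,0,0],[0,0,0,30,0,0,0],[0,0,0,25,0,0,0],[0,0,0,0,0,0,0],[0,0,0,0,0,0,0]]' 30
python3 - <<'E'
from h import *
plan(.383,-.236,.004,90)
cv2.imwrite('pics/w2.png',r.grab_frame('wrist')[:,:,::-1])
E
```

```text
time_s: 2.67
ee_pos: [0.3851, -0.2392, 0.0194]
eef_rot: [-0.005, 3.134, -0.007]
contact_force: [0.1, 0.1, -0.7]
grip_width: 0.997
t 2.67 p [ 385.1 -239.2   19.4] psi 90.2 tilt [-0.004  0.008  0.   ] f [ 0.1  0.1 -0.7] w 0.997
turn rz 0.003 rows 1 | shift [ 2.1  3.2 15.4] rows xy 1 z 1
```

View pics/w2.png

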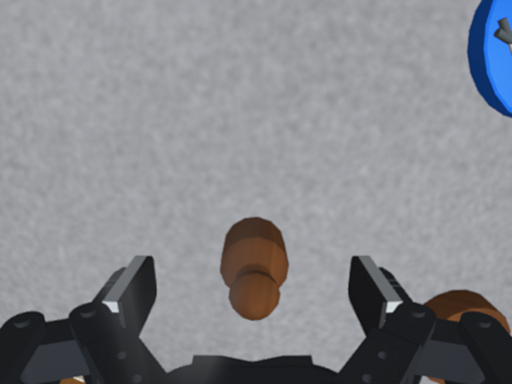

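The headpiece sits centred between the jaws (column 254). I'll go down and grip.

```bash
python3 -m crank '[[0,1,0,15,0,0,0],[0,0,0,0,0,0,0],[1,0,0,0,0,0,0],[1,0,0,0,0,0,0],[1,0,0,0,0,0,0],[1,0,0,0,0,0,0],[1,0,0,0,0,0,0],[1,0,0,0,0,0,0],[1,0,0,0,0,0,0],[1,0,0,0,0,0,0]]' 30
python3 - <<'E'
from h import *
plan(.383,-.236,.004,90)
E
```

```text
time_s: 3.55
ee_pos: [0.3908, -0.2424, 0.0149]
eef_rot: [-0.005, 3.117, -0.016]
contact_force: [0.2, -0.5, -0.6]
grip_width: 0.357
t 3.55 p [ 390.8 -242.4   14.9] psi 90.2 tilt [-0.01   0.024  0.   ] f [ 0.2 -0.5 -0.6] w 0.357
turn rz 0.003 rows 1 | shift [ 7.8  6.4 10.9] rows xy 1 z 1
```

```bash
for i in 1 2; do python3 -m crank '[[1,0,0,0,0,0,0]]' | head -2; done
python3 - <<'E'
from h import *
plan(.383,-.236,.004,90)
cv2.imwrite('pics/w3.png',r.grab_frame('wrist')[:,:,::-1])
cv2.imwrite('pics/s3.png',cv2.resize(r.grab_frame('scene')[80:230,130:330,::-1],None,fx=3,fy=3))
E
```

```text
time_s: 3.63
ee_pos: [0.3907, -0.2424, 0.0149]
time_s: 3.72
ee_pos: [0.3906, -0.2423, 0.0148]
t 3.72 p [ 390.6 -242.3   14.8] psi 90.2 tilt [-0.01   0.024  0.   ] f [ 0.6 -0.3 -0.1] w 0.358
turn rz 0.003 rows 1 | shift [ 7.6  6.3 10.8] rows xy 1 z 1
```

View pics/w3.png

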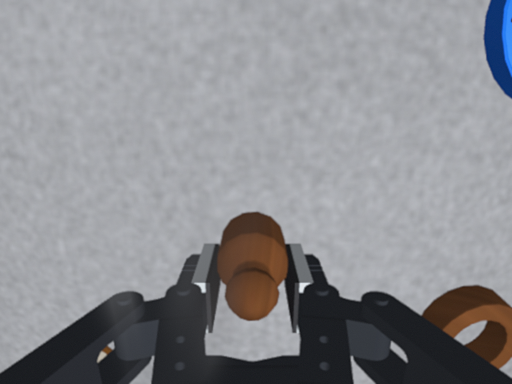

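View pics/s3.png

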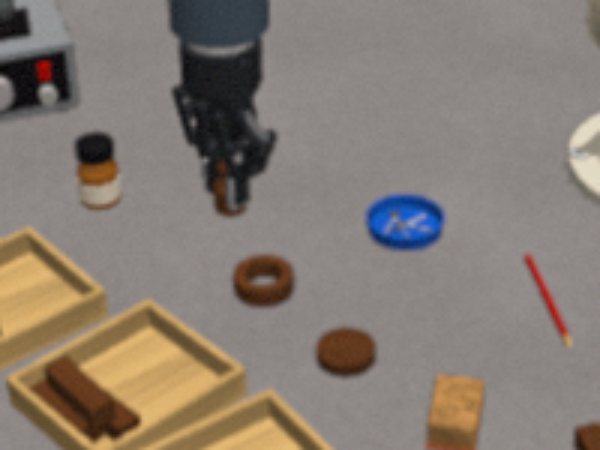

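```bash
python3 -m crank '[[1,0,0,20,0,0,0],[1,0,0,0,0,0,0]]' >/dev/null; echo
```

```text
(no output)
```

That was a sign slip: +z is down, towards the bench. I'll check the state at once.

```bash
python3 - <<'E'
from h import *
plan(.603,.238,.13,93)
E
```

```text
t 3.98 p [ 398.3 -244.2    1.6] psi 90.4 tilt [-0.017  0.038  0.   ] f [-0.1  0.1  0.9] w 0.356
turn rz -0.046 rows 1 | shift [-229.7  470.9 -128.4] rows xy 14 z 4
```

```bash
python3 - <<'E'
from h import *
cv2.imwrite('pics/w4.png',r.grab_frame('wrist')[:,:,::-1])
cv2.imwrite('pics/s4.png',cv2.resize(r.grab_frame('scene')[80:200,130:290,::-1],None,fx=4,fy=4,interpolation=cv2.INTER_CUBIC))
E
```

```text
(no output)
```

View pics/w4.png

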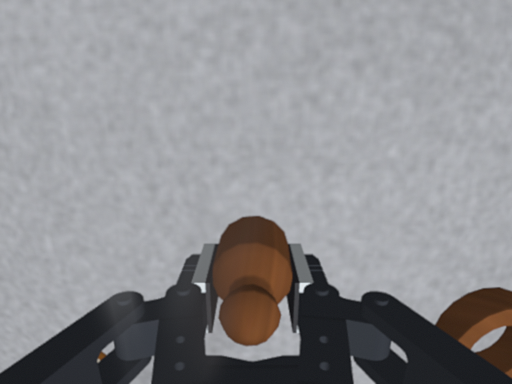

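View pics/s4.png

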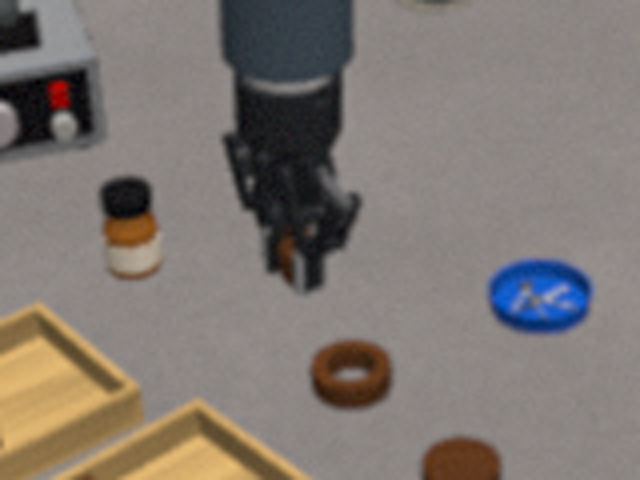

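```bash
python3 -m crank '[[0.3,0,0,0,0,0,0],[0.3,0,0,0,0,0,0],[0.3,0,0,0,0,0,0],[0.3,10,0,-3,-0.017,0.038,0],[0.3,2,0,0,0,0,0],[0.3,0,0,0,0,0,0]]' 30
python3 - <<'E'
from h import *
plan(.384,-.2425,.005,90)
cv2.imwrite('pics/w5.png',r.grab_frame('wrist')[:,:,::-1])
E
```

```text
time_s: 4.58
ee_pos: [0.383, -0.2433, 0.0019]
eef_rot: [0.008, -3.136, -0.007]
contact_force: [-0.9, 0.9, -1.1]
grip_width: 0.703
t 4.58 p [ 383.  -243.3    1.9] psi 90.3 tilt [ 0.005 -0.006  0.   ] f [-0.9  0.9 -1.1] w 0.703
turn rz 0.005 rows 1 | shift [-1.   0.8 -3.1] rows xy 1 z 1
```

View pics/w5.png

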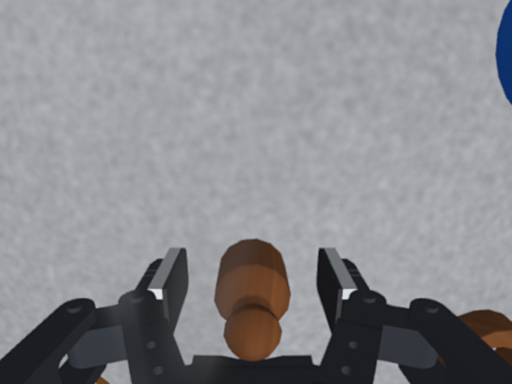

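```bash
python3 - <<'E'
from h import *
print(px2w('wrist',[[252,333]],.0475), w2px('wrist',[[.383,-.2433,.026],[.383,-.2433,.0475],[.375,-.2433,.0475]]))
E
python3 -m crank '[[1,0,0,-3,0,0,0],[1,0,0,0,0,0,0],[1,0,0,0,0,0,0],[1,0,0,0,0,0,0],[1,0,0,0,0,0,0],[1,0,0,0,0,0,0],[1,0,0,0,0,0,0]]' 30
```

```text
[[ 0.38807807 -0.24243268  0.0475    ]] [[249.66877187 287.79167676]
 [249.58733588 321.04617901]
 [249.67959044 301.37724095]]
time_s: 5.22
ee_pos: [0.3833, -0.2431, 0.0048]
eef_rot: [0.009, -3.138, -0.006]
contact_force: [0.2, 0.1, -0.6]
grip_width: 0.362
```

```bash
python3 -m crank '[[1,0,0,-15,0,0,-0.015],[1,0,0,-30,0,0,-0.015],[1,0,0,-35,0,0,-0.015],[1,0,0,-35,0,0,0],[1,0,0,-10,0,0,0],[1,0,0,0,0,0,0]]' 30
python3 - <<'E'
from h import *
plan(.598,.238,.125,93)
cv2.imwrite('pics/w6.png',r.grab_frame('wrist')[:,:,::-1])
E
```

```text
time_s: 5.72
ee_pos: [0.3815, -0.2431, 0.1333]
eef_rot: [0.081, -3.13, -0.009]
contact_force: [0.1, -0.2, -1.5]
grip_width: 0.363
t 5.72 p [ 381.5 -243.1  133.3] psi 93.0 tilt [ 0.006 -0.011  0.   ] f [ 0.1 -0.2 -1.5] w 0.363
turn rz -0.0 rows 1 | shift [-241.4  469.1    8.3] rows xy 14 z 1
```

View pics/w6.png

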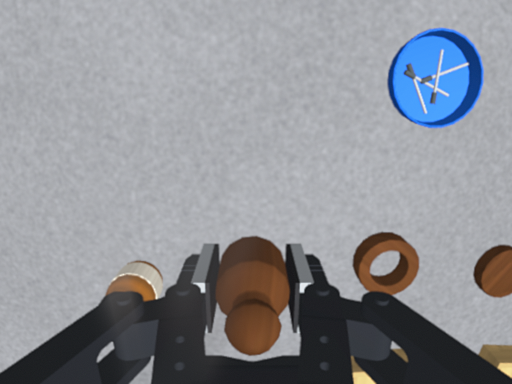

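The headpiece is held upright. Now the traverse to its tray.

```bash
python3 -m crank '[[1,-10,20,0,0,0,0],[1,-17,33,0,0,0,0],[1,-17,33,0,0,0,0],[1,-17,33,0,0,0,0],[1,-17,33,0,0,0,0],[1,-17,33,0,0,0,0],[1,-17,33,0,0,0,0],[1,-17,33,0,0,0,0],[1,-17,33,0,0,0,0],[1,-17,33,0,0,0,0],[1,-17,33,0,0,0,0],[1,-17,33,0,0,0,0],[1,-17,33,0,0,0,0],[1,-17,33,0,0,0,0],[1,-10,20,0,0,0,0],[1,0,0,0,0,0,0],[1,0,0,0,0,0,0]]' 30
python3 - <<'E'
from h import *
plan(.598,.238,.012,93)
cv2.imwrite('pics/w7.png',r.grab_frame('wrist')[:,:,::-1])
E
```

```text
time_s: 7.18
ee_pos: [0.5922, 0.2592, 0.0925]
eef_rot: [0.068, -3.083, 0.009]
contact_force: [-0.8, 0.1, -1.0]
grip_width: 0.361
t 7.18 p [592.2 259.2  92.5] psi 92.5 tilt [-0.004 -0.058  0.   ] f [-0.8  0.1 -1. ] w 0.361
turn rz -0.008 rows 1 | shift [ -4.7 -21.4  80.5] rows xy 1 z 3
```

View pics/w7.png

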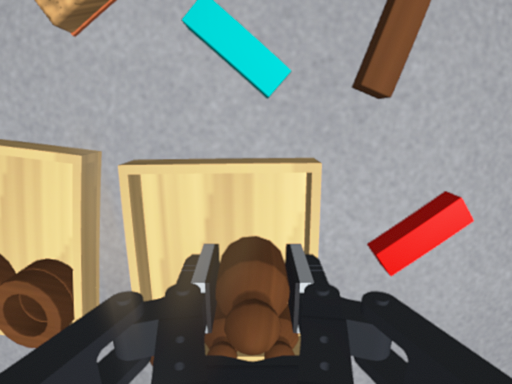

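```bash
python3 -m crank '[[1,0,-11,-5,-0.004,-0.03,-0.008],[1,-3,-10,-5,0,-0.028,0],[1,0,0,0,0,0,0],[1,0,0,0,0,0,0]]' 30
python3 - <<'E'
from h import *
plan(.598,.238,.011,93)
c=np.array([.630,.239]);
a=np.deg2rad(2.9);Rm=np.array([[np.cos(a),-np.sin(a)],[np.sin(a),np.cos(a)]])
q=[(-.075,-.065),(-.075,.065)]
print(w2px('wrist',[[*(c+Rm@np.array(v)),.03] for v in q]).round(1))
cv2.imwrite('pics/w8.png',r.grab_frame('wrist')[:,:,::-1])
E
```

```text
time_s: 7.57
ee_pos: [0.5931, 0.2335, 0.0974]
eef_rot: [0.078, -3.134, 0.007]
contact_force: [-0.1, -0.4, -0.7]
grip_width: 0.364
t 7.57 p [593.1 233.5  97.4] psi 92.8 tilt [-0.004 -0.007  0.   ] f [-0.1 -0.4 -0.7] w 0.364
turn rz -0.003 rows 1 | shift [-5.1  4.2 86.4] rows xy 1 z 3
[[154.7 157.6]
 [358.  157.8]]
```

View pics/w8.png

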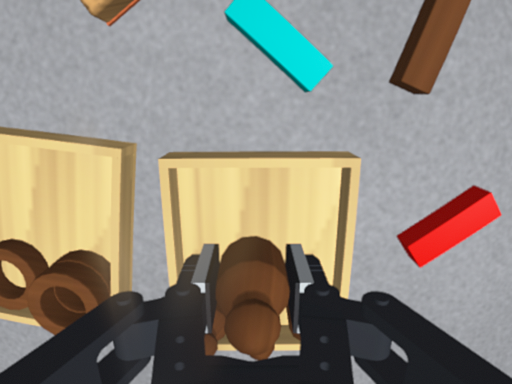

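```bash
python3 -m crank '[[1,0,3,15,0,-0.007,0],[1,0,0,25,0,0,0],[1,0,0,25,0,0,0],[1,0,0,10,0,0,0],[1,0,0,0,0,0,0],[1,0,0,0,0,0,0]]' 30
python3 - <<'E'
from h import *
plan(.594,.238,.011,93)
E
```

```text
time_s: 8.12
ee_pos: [0.5939, 0.2358, 0.0212]
eef_rot: [-0.073, 3.14, -0.004]
contact_force: [0.4, -0.4, -0.7]
grip_width: 0.363
t 8.12 p [593.9 235.8  21.2] psi 92.7 tilt [-0.003  0.001  0.   ] f [ 0.4 -0.4 -0.7] w 0.363
turn rz -0.006 rows 1 | shift [-0.2  2.2 10.2] rows xy 1 z 1
```

```bash
python3 -m crank '[[1,0,1,5,0,0,0],[1,0,0,4,0,0,0],[1,0,0,0,0,0,0],[1,0,0,0,0,0,0]]' 30
python3 - <<'E'
from h import *
plan(.594,.238,.011,93)
E
```

```text
time_s: 8.45
ee_pos: [0.5961, 0.2381, 0.015]
eef_rot: [-0.074, 3.135, -0.001]
contact_force: [0.3, 0.1, 0.1]
grip_width: 0.359
t 8.45 p [596.1 238.1  15. ] psi 92.7 tilt [-0.     0.006  0.   ] f [0.3 0.1 0.1] w 0.359
turn rz -0.005 rows 1 | shift [2.1 0.  4. ] rows xy 1 z 1
```

```bash
python3 -m crank '[[1,0,0,5,0,0,0],[1,0,0,0,0,0,0]]' 30
python3 -m crank '[[0.4,0,0,0,0,0,0],[0.4,0,0,0,0,0,0],[0.4,0,0,0,0,0,0],[0.4,0,0,0,0,0,0]]'
python3 - <<'E'
from h import *
plan(.594,.238,.011,93)
cv2.imwrite('pics/w9.png',r.grab_frame('wrist')[:,:,::-1])
E
```

```text
time_s: 8.62
ee_pos: [0.5975, 0.2388, 0.0116]
eef_rot: [-0.074, 3.132, 0.002]
contact_force: [-0.8, -0.6, -0.2]
grip_width: 0.361
time_s: 8.95
ee_pos: [0.5975, 0.2389, 0.012]
eef_rot: [-0.074, 3.131, 0.003]
contact_force: [0.4, 0.8, 0.4]
grip_width: 0.6
t 8.95 p [597.5 238.9  12. ] psi 92.7 tilt [0.001 0.009 0.   ] f [0.4 0.8 0.4] w 0.6
turn rz -0.005 rows 1 | shift [ 3.6 -0.7  1. ] rows xy 1 z 1
```

View pics/w9.png

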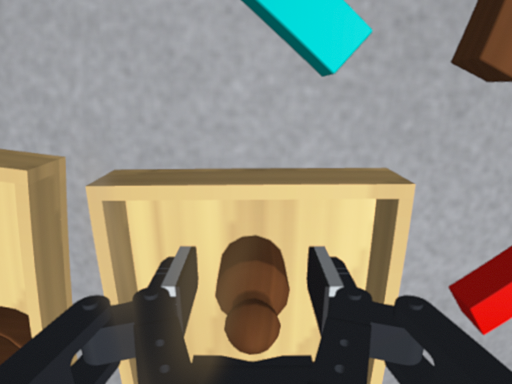

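```bash
python3 -m crank '[[0.4,0,0,-20,0,0,0],[0.4,0,0,-30,0,0,0],[0.4,0,0,-35,0,0,0],[0.4,0,0,-35,0,0,0],[0.4,0,0,-10,0,0,0],[0.4,0,0,0,0,0,0]]'
python3 - <<'E'
from h import *
plan(.472,.345,.12,71.7)
E
```

```text
time_s: 9.5
ee_pos: [0.5943, 0.2371, 0.1445]
eef_rot: [-0.073, 3.139, -0.004]
contact_force: [0.1, -0.1, -0.1]
grip_width: 0.598
t 9.5 p [594.3 237.1 144.5] psi 92.7 tilt [-0.002  0.003  0.   ] f [ 0.1 -0.1 -0.1] w 0.598
turn rz 0.366 rows 4 | shift [150.   64.1  24.5] rows xy 5 z 1
```

```bash
python3 -m crank '[[0.4,0,0,0,0,0,0.09],[0.4,0,0,0,0,0,0.09],[0.4,0,0,0,0,0,0.09],[0.4,0,0,0,0,0,0.09],[0.4,25,10,3,0,0,0],[0.4,25,11,3,0,0,0],[0.4,25,11,3,0,0,0],[0.4,25,11,3,0,0,0],[0.4,25,11,3,0,0,0],[0.4,25,11,3,0,0,0],[0.4,0,0,0,0,0,0],[0.4,0,0,0,0,0,0]]'
python3 - <<'E'
from h import *
plan(.472,.345,.12,71.7)
print(w2px('wrist',[[.472,.345,.022]]))
cv2.imwrite('pics/w10.png',r.grab_frame('wrist')[:,:,::-1])
E
```

```text
time_s: 10.5
ee_pos: [0.464, 0.3475, 0.1114]
eef_rot: [-0.526, -3.088, 0.021]
contact_force: [-0.0, 0.1, -0.1]
grip_width: 0.602
t 10.5 p [464.  347.5 111.4] psi 70.7 tilt [-0.014 -0.007  0.   ] f [-0.   0.1 -0.1] w 0.602
turn rz -0.018 rows 1 | shift [-8.4  0.1 -8.6] rows xy 1 z 1
[[252.62486815 215.42262234]]
```

View pics/w10.png

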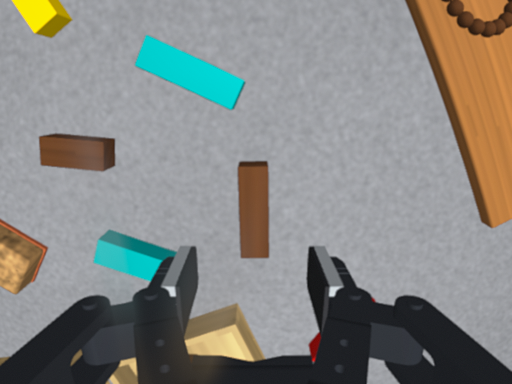

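```bash
python3 - <<'E'
from h import *
p=px2w('wrist',[[254,212],[77,146]],.022);print(p.round(4))
plan(p[0,0],p[0,1],.005,71.7)
E
```

```text
[[0.4697 0.3467 0.022 ]
 [0.3813 0.2428 0.022 ]]
t 10.55 p [463.9 347.4 111.2] psi 70.6 tilt [-0.015 -0.008  0.   ] f [ 0.1  0.4 -0.7] w 0.6
turn rz -0.018 rows 1 | shift [ -5.6   1.2 106.2] rows xy 1 z 3
```

```bash
python3 -m crank '[[0.4,-6,1,15,-0.015,-0.008,-0.015],[0.4,0,0,30,0,0,0],[0.4,0,0,30,0,0,0],[0.4,0,0,20,0,0,0],[0.4,0,0,4,0,0,0],[0.4,0,0,0,0,0,0]]' 40
python3 - <<'E'
from h import *
plan(.470,.346,.005,71.7)
cv2.imwrite('pics/w11.png',r.grab_frame('wrist')[:,:,::-1])
E
```

```text
time_s: 11.05
ee_pos: [0.4739, 0.3433, 0.008]
eef_rot: [0.51, 3.097, 0.003]
contact_force: [0.2, -0.2, -0.4]
grip_width: 0.603
t 11.05 p [473.9 343.3   8. ] psi 71.3 tilt [0.002 0.002 0.   ] f [ 0.2 -0.2 -0.4] w 0.603
turn rz -0.007 rows 1 | shift [4.5 1.4 3. ] rows xy 1 z 1
```

View pics/w11.png

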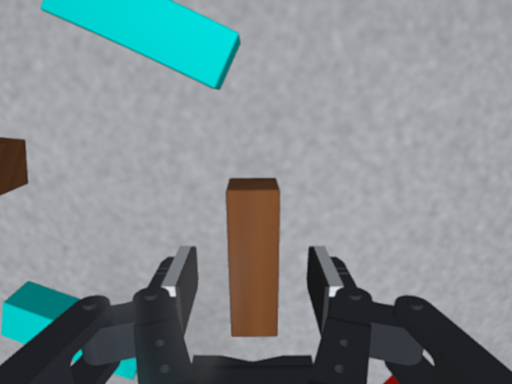

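```bash
python3 - <<'E'
from h import *
p=px2w('wrist',[[253,189],[254,336]],.022);print(p.round(4),np.linalg.norm(p[0]-p[1]),p.mean(0))
plan(*p.mean(0)[:2],.005,71.7)
E
```

```text
[[0.437  0.3573 0.022 ]
 [0.505  0.3349 0.022 ]] 0.07154047085593654 [0.47098039 0.34611321 0.022     ]
t 11.1 p [473.9 343.4   8.4] psi 71.3 tilt [0.003 0.002 0.   ] f [-0.3  0.7 -0.7] w 0.6
turn rz -0.007 rows 1 | shift [3.6 1.7 3.4] rows xy 1 z 1
```

```bash
python3 -m crank '[[0.4,4,2,3,0,0,0],[0.4,0,0,0,0,0,0],[1,0,0,0,0,0,0],[1,0,0,0,0,0,0],[1,0,0,0,0,0,0],[1,0,0,0,0,0,0],[1,0,0,0,0,0,0],[1,0,0,0,0,0,0]]' 40
python3 - <<'E'
from h import *
plan(.471,.346,.005,71.7)
cv2.imwrite('pics/w12.png',r.grab_frame('wrist')[:,:,::-1])
E
```

```text
time_s: 11.77
ee_pos: [0.4741, 0.3498, 0.012]
eef_rot: [0.509, 3.09, 0.018]
contact_force: [0.1, -0.2, -0.1]
grip_width: 0.244
t 11.77 p [474.1 349.8  12. ] psi 71.3 tilt [0.013 0.008 0.   ] f [ 0.1 -0.2 -0.1] w 0.244
turn rz -0.007 rows 1 | shift [ 1.7 -4.6  7. ] rows xy 1 z 1
```

View pics/w12.png

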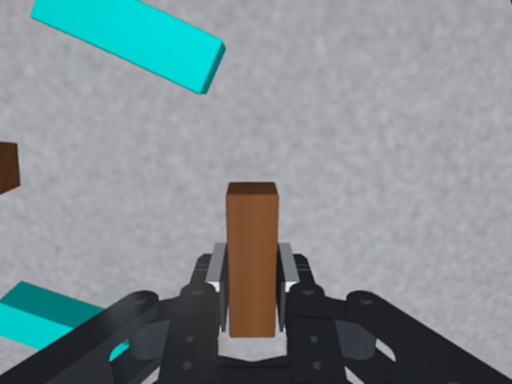

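```bash
python3 - <<'E'
from h import *
p=px2w('wrist',[[252.5,194],[252.5,337]],.022);print(p.round(4),np.linalg.norm(p[0]-p[1]),p.mean(0))
plan(*p.mean(0)[:2],.005,71.7)
E
python3 -m crank '[[1,0,0,-20,0,0,0],[1,0,0,-30,0,0,0],[1,0,0,-35,0,0,0],[1,0,0,-35,0,0,0],[1,0,0,-10,0,0,0],[1,0,0,0,0,0,0]]'
python3 - <<'E'
from h import *
# square tray
c=np.array([.620,-.0755]);a=np.deg2rad(3);Rm=np.array([[np.cos(a),-np.sin(a)],[np.sin(a),np.cos(a)]])
g=c+Rm@np.array([-.0285,-.024]);print(g)
plan(g[0],g[1],.13,93)
cv2.imwrite('pics/w13.png',r.grab_frame('wrist')[:,:,::-1])
cv2.imwrite('pics/t13.png',cv2.resize(r.grab_frame('top')[75:275,90:440,::-1],None,fx=2.28,fy=2.28,interpolation=cv2.INTER_CUBIC))
E
```

```text
[[0.44   0.3625 0.022 ]
 [0.5084 0.3394 0.022 ]] 0.07221097765654966 [0.47419327 0.35096529 0.022     ]
t 11.82 p [474.1 349.8  12. ] psi 71.3 tilt [0.013 0.008 0.   ] f [ 0.3 -0.3 -0.3] w 0.246
turn rz -0.007 rows 1 | shift [0.3 1.1 7. ] rows xy 1 z 1
time_s: 12.32
ee_pos: [0.4711, 0.3464, 0.1447]
eef_rot: [0.511, 3.095, 0.007]
contact_force: [0.1, 0.1, -1.2]
grip_width: 0.241
[ 0.59279512 -0.10095868]
t 12.32 p [471.1 346.4 144.7] psi 71.3 tilt [0.004 0.006 0.   ] f [ 0.1  0.1 -1.2] w 0.241
turn rz -0.38 rows 4 | shift [ -98.2 -453.1   14.7] rows xy 12 z 1
```

View pics/w13.png

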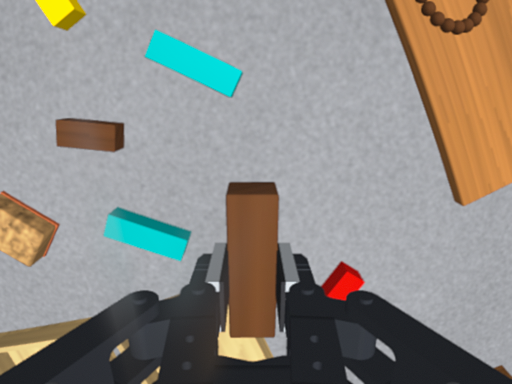

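View pics/t13.png

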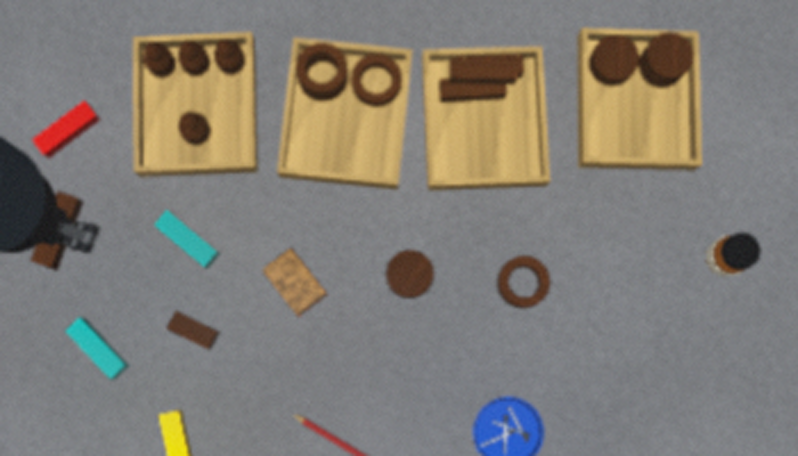

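```bash
python3 -m crank '[[1,0,0,0,0,0,-0.095],[1,0,0,0,0,0,-0.095],[1,0,0,0,0,0,-0.095],[1,0,0,0,0,0,-0.095],[1,-5,-20,-2,0,0,0],[1,-8,-36,-2,0,0,0],[1,-8,-36,-2,0,0,0],[1,-8,-36,-2,0,0,0],[1,-8,-36,-2,0,0,0],[1,-8,-36,-2,0,0,0],[1,-8,-36,-2,0,0,0],[1,-8,-36,-2,0,0,0],[1,-8,-36,-2,0,0,0],[1,-8,-36,-2,0,0,0],[1,-8,-36,-2,0,0,0],[1,-5,-20,0,0,0,0],[1,0,0,0,0,0,0],[1,0,0,0,0,0,0]]'
python3 - <<'E'
from h import *
plan(.5925,-.1035,.02,93)
cv2.imwrite('pics/w14.png',r.grab_frame('wrist')[:,:,::-1])
E
```

```text
time_s: 13.92
ee_pos: [0.5743, -0.0712, 0.126]
eef_rot: [0.113, -3.079, 0.034]
contact_force: [-0.2, 0.3, -0.9]
grip_width: 0.241
t 13.92 p [574.3 -71.2 126. ] psi 94.2 tilt [-0.021 -0.06   0.   ] f [-0.2  0.3 -0.9] w 0.241
turn rz 0.021 rows 1 | shift [-16.4 -33.2 106. ] rows xy 1 z 3
```

View pics/w14.png

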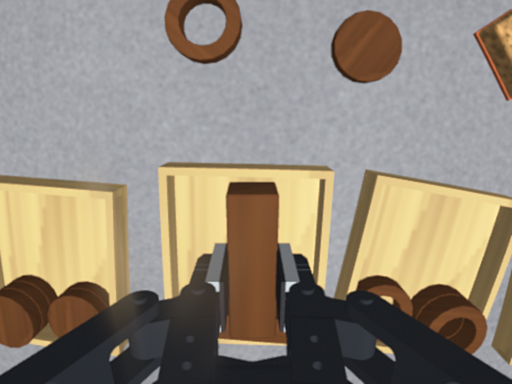

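Correcting the tilt and yaw, then shifting over the spot.

```bash
python3 -m crank '[[1,0,0,0,-0.021,-0.06,0.021],[1,-6,-16,0,0,0,0],[1,-6,-15,0,0,0,0],[1,-3,0,10,0,0,0],[1,0,0,20,0,0,0],[1,0,0,20,0,0,0],[1,0,0,0,0,0,0],[1,0,0,0,0,0,0]]'
python3 - <<'E'
from h import *
plan(.5925,-.1035,.02,93)
c=np.array([.620,-.0755]);a=np.deg2rad(3);Rm=np.array([[np.cos(a),-np.sin(a)],[np.sin(a),np.cos(a)]])
print(w2px('wrist',[[*(c+Rm@np.array(v)),.03] for v in [(-.075,-.065),(-.075,.065)]]).round(1))
cv2.imwrite('pics/w15.png',r.grab_frame('wrist')[:,:,::-1])
E
```

```text
time_s: 14.63
ee_pos: [0.5854, -0.0921, 0.0659]
eef_rot: [0.096, -3.128, -0.006]
contact_force: [-0.1, -0.1, 0.1]
grip_width: 0.248
t 14.63 p [585.4 -92.1  65.9] psi 93.5 tilt [ 0.004 -0.012  0.   ] f [-0.1 -0.1  0.1] w 0.248
turn rz 0.009 rows 1 | shift [ -6.5 -11.7  45.9] rows xy 1 z 2
[[158.3 163.6]
 [394.3 166. ]]
```

View pics/w15.png

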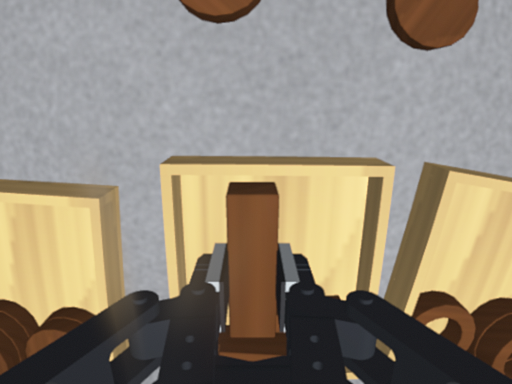

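```bash
python3 -m crank '[[1,-6,-12,0,0.004,-0.012,0.008],[1,0,0,0,0,0,0],[1,0,0,10,0,0,0],[1,0,0,15,0,0,0],[1,0,0,10,0,0,0],[1,0,0,0,0,0,0],[1,0,0,0,0,0,0]]'
python3 - <<'E'
from h import *
plan(.592,-.1035,.018,93)
cv2.imwrite('pics/w16.png',r.grab_frame('wrist')[:,:,::-1])
E
```

```text
time_s: 15.27
ee_pos: [0.5956, -0.1031, 0.0327]
eef_rot: [-0.086, 3.132, -0.001]
contact_force: [0.3, 0.8, -0.3]
grip_width: 0.241
t 15.27 p [ 595.6 -103.1   32.7] psi 93.1 tilt [-0.001  0.009  0.   ] f [ 0.3  0.8 -0.3] w 0.241
turn rz 0.002 rows 1 | shift [ 3.6 -0.2 14.7] rows xy 1 z 1
```

View pics/w16.png

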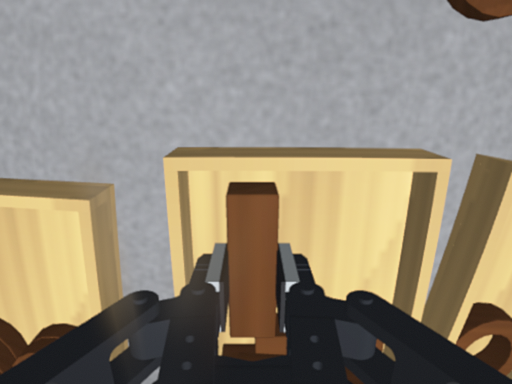

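```bash
python3 -m crank '[[1,5,-1,5,0,0.009,0],[1,3,0,5,0,0,0],[1,0,0,5,0,0,0],[1,0,0,0,0,0,0]]'
python3 - <<'E'
from h import *
plan(.592,-.1035,.018,93)
cv2.imwrite('pics/w17.png',r.grab_frame('wrist')[:,:,::-1])
E
```

```text
time_s: 15.65
ee_pos: [0.589, -0.1046, 0.0184]
eef_rot: [-0.086, 3.136, -0.001]
contact_force: [0.7, -0.3, -0.2]
grip_width: 0.244
t 15.65 p [ 589.  -104.6   18.4] psi 93.2 tilt [-0.001  0.004  0.   ] f [ 0.7 -0.3 -0.2] w 0.244
turn rz 0.003 rows 1 | shift [-3.1  1.   0.4] rows xy 1 z 1
```

View pics/w17.png

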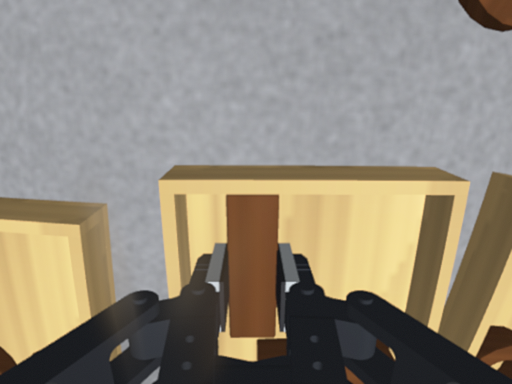

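```bash
python3 -m crank '[[1,-3,0,0,0,0,0],[0.6,0,0,0,0,0,0],[0.6,0,0,0,0,0,0],[0.6,0,0,0,0,0,0],[0.6,0,0,0,0,0,0]]'
python3 - <<'E'
from h import *
plan(.592,-.1035,.018,93)
cv2.imwrite('pics/w18.png',r.grab_frame('wrist')[:,:,::-1])
E
```

```text
time_s: 16.12
ee_pos: [0.592, -0.1045, 0.0191]
eef_rot: [-0.087, 3.137, -0.002]
contact_force: [-0.8, 0.0, 0.2]
grip_width: 0.402
t 16.12 p [ 592.  -104.5   19.1] psi 93.2 tilt [-0.001  0.003  0.   ] f [-0.8  0.   0.2] w 0.402
turn rz 0.003 rows 1 | shift [-0.1  1.   1.1] rows xy 1 z 1
```

View pics/w18.png

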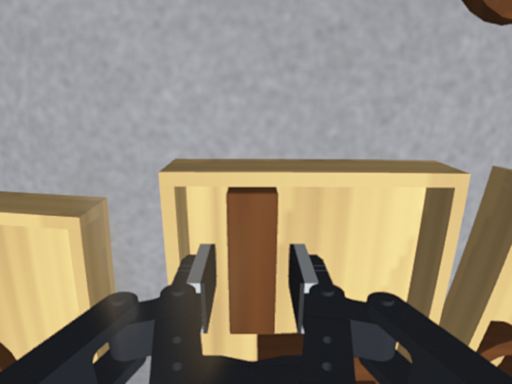

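The long bar is lying flat in its tray. Next is the ring.

```bash
python3 -m crank '[[0.6,0,0,-20,0,0,0],[0.6,0,0,-35,0,0,0],[0.6,0,0,-35,0,0,0],[0.2,25,0,-20,0,0,0],[0,35,-2,0,0,0,0],[0,35,-2,0,0,0,0],[0,35,-2,0,0,0,0],[0,15,-2,0,0,0,0],[0,0,0,0,0,0,0],[0,0,0,0,0,0,0]]'
python3 - <<'E'
from h import *
plan(.441,-.121,.005,93)
print(w2px('wrist',[[.441,-.121,.02]]))
cv2.imwrite('pics/w19.png',r.grab_frame('wrist')[:,:,::-1])
E
```

```text
time_s: 17.0
ee_pos: [0.441, -0.1211, 0.1341]
eef_rot: [-0.087, 3.137, -0.002]
contact_force: [0.5, -0.2, 0.1]
grip_width: 1.0
t 17.0 p [ 441.  -121.1  134.1] psi 93.2 tilt [-0.002  0.004  0.   ] f [ 0.5 -0.2  0.1] w 1.0
turn rz 0.003 rows 1 | shift [-0.000e+00  1.000e-01  1.291e+02] rows xy 1 z 4
[[250.9037957  193.14882224]]
```

View pics/w19.png

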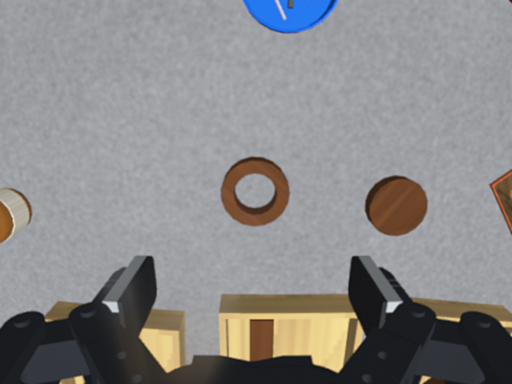

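```bash
python3 -m crank '[[0,0,2,15,0,0,0],[0,0,0,35,0,0,0],[0,0,0,35,0,0,0],[0,0,0,30,0,0,0],[0,2,0,12,0,0,0],[0,0,0,3,0,0,0],[0,0,0,0,0,0,0]]' 30
python3 - <<'E'
from h import *
plan(.441,-.121,.003,93)
cv2.imwrite('pics/w20.png',r.grab_frame('wrist')[:,:,::-1])
E
```

```text
time_s: 17.63
ee_pos: [0.4511, -0.119, 0.0003]
eef_rot: [-0.09, 3.128, -0.006]
contact_force: [-0.1, 0.5, -0.2]
grip_width: 1.001
t 17.63 p [ 4.511e+02 -1.190e+02  3.000e-01] psi 93.3 tilt [-0.004  0.012  0.   ] f [-0.1  0.5 -0.2] w 1.001
turn rz 0.005 rows 1 | shift [10.1 -1.5 -2.7] rows xy 1 z 1
```

View pics/w20.png

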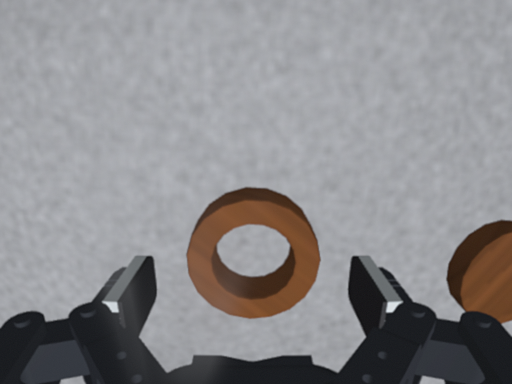

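```bash
python3 -m crank '[[0,10,-1,-1,-0.004,0.012,0],[0,2,0,0,0,0,0],[0,0,0,0,0,0,0]]' 30
python3 - <<'E'
from h import *
p=px2w('wrist',[[254,262]],.02)
cv2.imwrite('pics/w21.png',r.grab_frame('wrist')[:,:,::-1])
plan(.441,-.121,.003,93); print(w2px('wrist',[[.441,-.121,.02],[*r.get_state()['ee_pos'][:2],.02]]))
E
```

```text
time_s: 17.93
ee_pos: [0.4417, -0.1207, 0.0042]
eef_rot: [-0.092, 3.135, 0.0]
contact_force: [-0.7, 0.9, 0.4]
grip_width: 0.997
t 17.98 p [ 441.8 -120.7    4.4] psi 93.4 tilt [-0.     0.005  0.   ] f [ 0.3 -0.3 -0.4] w 1.003
turn rz 0.006 rows 1 | shift [ 0.9 -0.3  1.4] rows xy 1 z 1
[[248.75489155 276.14962976]
 [249.37379303 277.88758497]]
```

View pics/w21.png

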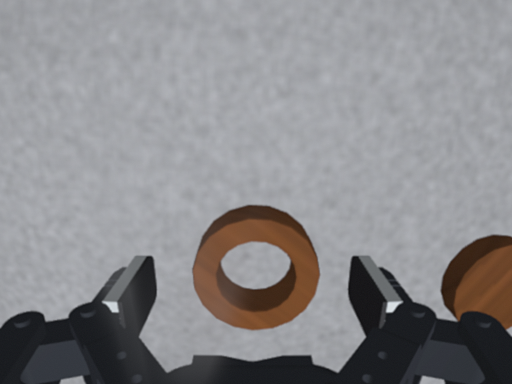

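```bash
python3 -m crank '[[0,-1,2,3,0,0.005,0],[0,0,0,0,0,0,0],[1,0,0,0,0,0,0],[1,0,0,0,0,0,0],[1,0,0,0,0,0,0],[1,0,0,0,0,0,0],[1,0,0,0,0,0,0]]' 40
python3 - <<'E'
from h import *
plan(.441,-.121,.003,93)
cv2.imwrite('pics/w22.png',r.grab_frame('wrist')[:,:,::-1])
E
```

```text
time_s: 18.57
ee_pos: [0.4447, -0.1183, 0.004]
eef_rot: [-0.093, 3.135, -0.001]
contact_force: [0.5, 0.4, -0.2]
grip_width: 0.639
t 18.57 p [ 444.7 -118.3    4. ] psi 93.4 tilt [-0.001  0.005  0.   ] f [ 0.5  0.4 -0.2] w 0.639
turn rz 0.007 rows 1 | shift [ 3.8 -2.5  1. ] rows xy 1 z 1
```

View pics/w22.png

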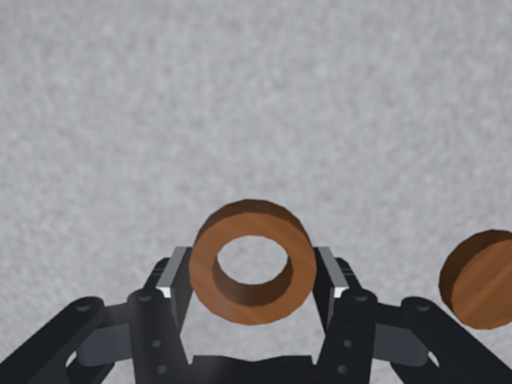

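```bash
python3 -m crank '[[1,0,0,-15,0,0,0],[1,0,0,-25,0,0,0],[1,0,0,-35,0,0,0],[1,0,0,-35,0,0,0],[1,0,0,-15,0,0,0],[1,0,0,0,0,0,0]]' 40
python3 - <<'E'
from h import *
plan(.592,.079,.13,84.7)
cv2.imwrite('pics/w23.png',r.grab_frame('wrist')[:,:,::-1])
E
```

```text
time_s: 19.12
ee_pos: [0.4414, -0.1187, 0.1318]
eef_rot: [0.092, -3.137, 0.001]
contact_force: [-0.2, 0.6, -0.3]
grip_width: 0.639
t 19.12 p [ 441.4 -118.7  131.8] psi 93.4 tilt [-0.001 -0.003  0.   ] f [-0.2  0.6 -0.3] w 0.639
turn rz 0.151 rows 2 | shift [-131.7  210.8    1.8] rows xy 7 z 1
```

View pics/w23.png

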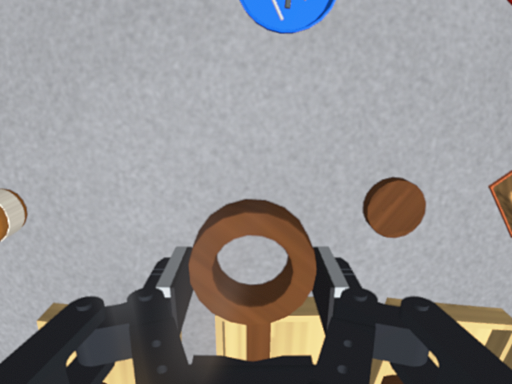

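The ring is held. I'll carry it to the ring tray.

```bash
python3 -m crank '[[1,0,0,0,0,0,0.075],[1,0,0,0,0,0,0.075],[1,-10,16,-2,0,0,0],[1,-18,30,-2,0,-0.005,0],[1,-18,30,-2,0,-0.005,0],[1,-18,30,-2,0,-0.005,0],[1,-18,30,-2,0,-0.005,0],[1,-18,30,-2,0,-0.005,0],[1,-18,27,-2,0,-0.005,0],[1,-10,16,0,0,0,0],[1,0,0,0,0,0,0],[1,0,0,0,0,0,0]]' 40
python3 - <<'E'
from h import *
plan(.592,.079,.01,84.7)
E
```

```text
time_s: 20.17
ee_pos: [0.5849, 0.0852, 0.1221]
eef_rot: [-0.165, -3.133, 0.01]
contact_force: [-0.1, 0.1, 0.4]
grip_width: 0.643
t 20.17 p [584.9  85.2 122.1] psi 84.0 tilt [-0.007 -0.004  0.   ] f [-0.1  0.1  0.4] w 0.643
turn rz -0.013 rows 1 | shift [ -7.6  -5.5 112.1] rows xy 1 z 3
```

```bash
python3 -m crank '[[1,-6,-5,15,-0.007,-0.004,-0.012],[1,0,0,30,0,0,0],[1,0,0,30,0,0,0],[1,0,0,15,0,0,0],[1,0,0,0,0,0,0],[1,0,0,0,0,0,0]]' 40
python3 - <<'E'
from h import *
plan(.592,.079,.010,84.7)
cv2.imwrite('pics/w24.png',r.grab_frame('wrist')[:,:,::-1])
E
```

```text
time_s: 20.67
ee_pos: [0.5849, 0.0745, 0.0236]
eef_rot: [-0.15, -3.13, 0.004]
contact_force: [-0.3, -0.3, 0.4]
grip_width: 0.645
t 20.67 p [584.9  74.5  23.6] psi 84.5 tilt [-0.003 -0.008  0.   ] f [-0.3 -0.3  0.4] w 0.645
turn rz -0.004 rows 1 | shift [-6.6  5.1 13.6] rows xy 1 z 1
```

View pics/w24.png

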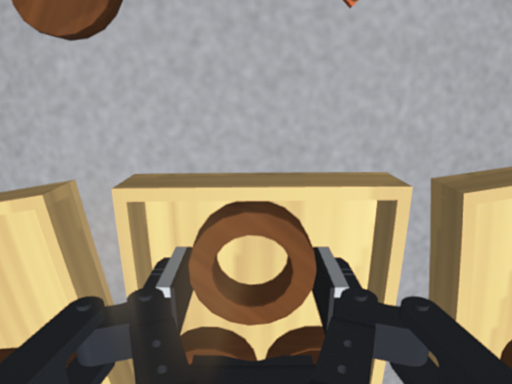

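```bash
python3 -m crank '[[1,-3,4,5,0,-0.008,0],[1,0,0,5,0,0,0],[1,0,0,4,0,0,0],[1,0,0,0,0,0,0]]' 40
python3 - <<'E'
from h import *
plan(.590,.078,.010,84.7)
E
```

```text
time_s: 21.05
ee_pos: [0.5907, 0.0788, 0.0125]
eef_rot: [0.151, 3.131, -0.0]
contact_force: [-0.5, -0.8, -1.0]
grip_width: 0.637
t 21.05 p [590.7  78.8  12.5] psi 84.5 tilt [0.    0.007 0.   ] f [-0.5 -0.8 -1. ] w 0.637
turn rz -0.004 rows 1 | shift [ 0.6 -0.8  2.5] rows xy 1 z 1
```

```bash
python3 -m crank '[[1,0,0,3,0,0.006,0],[1,0,0,0,0,0,0],[0.2,0,0,0,0,0,0],[0.2,0,0,0,0,0,0],[0.2,0,0,0,0,0,0]]' 40
python3 - <<'E'
from h import *
plan(.590,.078,.010,84.7)
cv2.imwrite('pics/w25.png',r.grab_frame('wrist')[:,:,::-1])
E
```

```text
time_s: 21.47
ee_pos: [0.5922, 0.0794, 0.0109]
eef_rot: [0.15, 3.134, 0.002]
contact_force: [0.4, 0.1, -0.2]
grip_width: 0.8
t 21.47 p [592.2  79.4  10.9] psi 84.5 tilt [0.001 0.004 0.   ] f [ 0.4  0.1 -0.2] w 0.8
turn rz -0.003 rows 1 | shift [ 2.  -1.6  0.9] rows xy 1 z 1
```

View pics/w25.png

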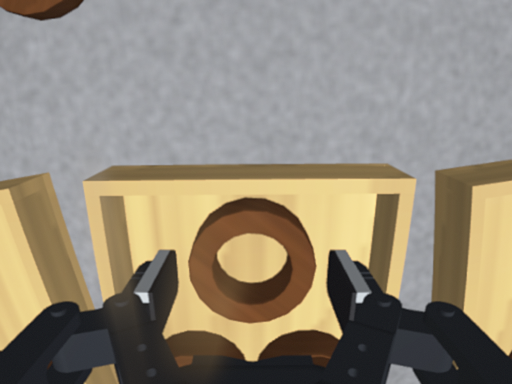

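The ring is flat in its tray. Next, the disc.

```bash
python3 -m crank '[[0.2,0,0,-20,0,0,-0.03],[0.2,0,0,-35,0,0,-0.03],[0.2,0,0,-35,0,0,-0.036],[0,20,-10,-20,0,0,0],[0,30,-16,0,0,0,0],[0,30,-16,0,0,0,0],[0,30,-16,0,0,0,0],[0,28,-16,0,0,0,0],[0,0,0,0,0,0,0],[0,0,0,0,0,0,0]]'
python3 - <<'E'
from h import *
plan(.447,.002,.002,90)
print(w2px('wrist',[[.447,.002,.014]]))
cv2.imwrite('pics/w26.png',r.grab_frame('wrist')[:,:,::-1])
E
```

```text
time_s: 22.35
ee_pos: [0.4477, 0.0013, 0.1254]
eef_rot: [-0.009, 3.138, 0.001]
contact_force: [1.4, -0.3, -0.6]
grip_width: 0.996
t 22.35 p [447.7   1.3 125.4] psi 90.3 tilt [0.    0.004 0.   ] f [ 1.4 -0.3 -0.6] w 0.996
turn rz 0.006 rows 1 | shift [  0.7   0.7 123.4] rows xy 1 z 4
[[251.33540633 193.32314604]]
```

View pics/w26.png

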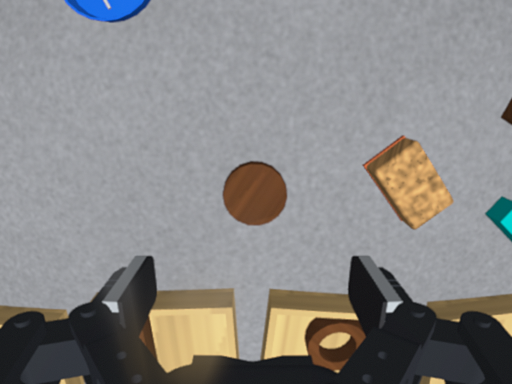

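```bash
python3 -m crank '[[0,2,1,15,0,0.004,0],[0,2,0,32,0,0.003,0],[0,3,0,32,0,0.003,0],[0,3,0,28,0,0.003,0],[0,3,0,10,0,0,0],[0,0,0,0,0,0,0],[0,0,0,0,0,0,0]]' 30
python3 - <<'E'
from h import *
cv2.imwrite('pics/w27.png',r.grab_frame('wrist')[:,:,::-1])
plan(.447,.003,.001,90)
print(w2px('wrist',[[*r.get_state()['ee_pos'][:2],.014]]))
E
```

```text
time_s: 22.98
ee_pos: [0.4422, 0.0053, 0.0059]
eef_rot: [0.012, -3.14, -0.002]
contact_force: [1.2, 0.4, 0.9]
grip_width: 1.002
t 23.03 p [442.4   5.4   6.2] psi 90.4 tilt [ 0.002 -0.001  0.   ] f [-1.  -0.1  0. ] w 0.999
turn rz 0.007 rows 1 | shift [-4.6 -2.4  5.2] rows xy 1 z 1
[[249.53976648 268.98366489]]
```

View pics/w27.png

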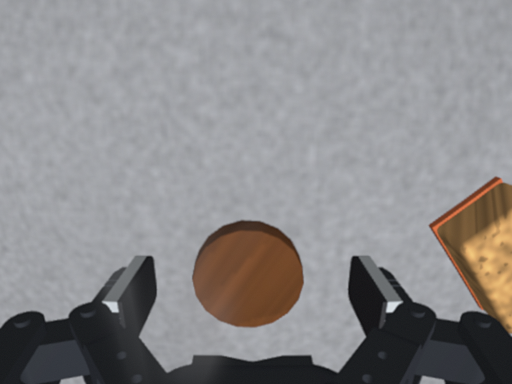

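```bash
python3 -m crank '[[0,-3,-1,6,0,0,0],[0,0,0,1,0,0,0],[0,0,0,0,0,0,0]]' 40
python3 - <<'E'
from h import *
plan(.447,.003,.001,90)
E
```

```text
time_s: 23.28
ee_pos: [0.4492, 0.0055, 0.0011]
eef_rot: [-0.013, 3.136, 0.005]
contact_force: [-0.0, -0.7, 0.7]
grip_width: 1.002
t 23.28 p [449.2   5.5   1.1] psi 90.5 tilt [0.003 0.005 0.   ] f [-0.  -0.7  0.7] w 1.002
turn rz 0.009 rows 1 | shift [ 2.2 -2.5  0.1] rows xy 1 z 1
```

```bash
python3 -m crank '[[1,2,-2,1,0,0,0],[1,0,0,0,0,0,0],[1,0,0,0,0,0,0],[1,0,0,0,0,0,0],[1,0,0,0,0,0,0],[1,0,0,0,0,0,0]]' 40
python3 - <<'E'
from h import *
plan(.447,.003,.001,90)
cv2.imwrite('pics/w28.png',r.grab_frame('wrist')[:,:,::-1])
E
```

```text
time_s: 23.78
ee_pos: [0.4489, 0.0036, 0.0022]
eef_rot: [-0.013, 3.132, 0.007]
contact_force: [-0.5, -0.7, -0.6]
grip_width: 0.584
t 23.78 p [448.9   3.6   2.2] psi 90.5 tilt [0.005 0.01  0.   ] f [-0.5 -0.7 -0.6] w 0.584
turn rz 0.008 rows 1 | shift [ 1.9 -0.6  1.2] rows xy 1 z 1
```

View pics/w28.png

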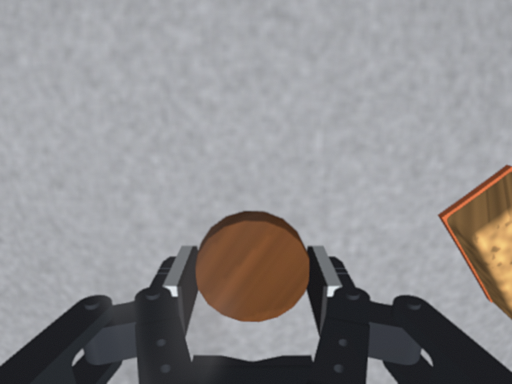

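```bash
python3 -m crank '[[1,0,0,-10,0,0,0],[1,0,0,-20,0,0,0],[1,0,0,-35,0,0,0],[1,0,0,-35,0,0,0],[1,0,0,-20,0,0,0],[1,0,0,0,0,0,0]]' 40
python3 - <<'E'
from h import *
plan(.613,-.2435,.13,90)
cv2.imwrite('pics/w29.png',r.grab_frame('wrist')[:,:,::-1])
E
```

```text
time_s: 24.33
ee_pos: [0.4451, 0.002, 0.1252]
eef_rot: [-0.012, 3.139, 0.003]
contact_force: [0.1, -0.7, -1.1]
grip_width: 0.589
t 24.33 p [445.1   2.  125.2] psi 90.4 tilt [0.002 0.002 0.   ] f [ 0.1 -0.7 -1.1] w 0.589
turn rz 0.008 rows 1 | shift [-167.9 -245.5   -4.8] rows xy 8 z 1
```

View pics/w29.png

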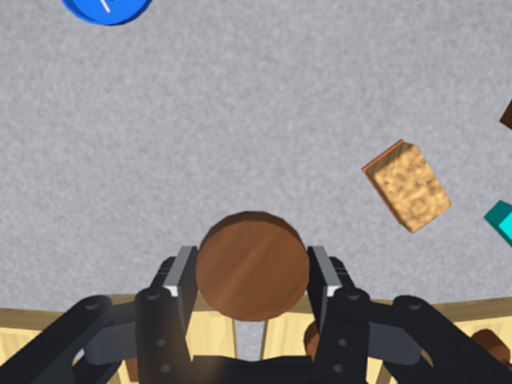

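```bash
python3 -m crank '[[1,-10,-15,-3,0,0,0],[1,-20,-29,-3,0,-0.005,0],[1,-20,-29,-3,0,-0.005,0],[1,-20,-29,-3,0,-0.005,0],[1,-20,-29,-3,0,-0.005,0],[1,-20,-29,-3,0,-0.005,0],[1,-20,-29,-3,0,-0.005,0],[1,-20,-29,-3,0,-0.005,0],[1,-10,-15,0,0,0,0],[1,0,0,0,0,0,0],[1,0,0,0,0,0,0]]' 40
python3 - <<'E'
from h import *
plan(.613,-.2435,.009,90)
c=np.array([.645,-.2435]); print(w2px('wrist',[[*(c+np.array(v)),.03] for v in [(-.075,-.065),(-.075,.065)]]).round(1))
cv2.imwrite('pics/w30.png',r.grab_frame('wrist')[:,:,::-1])
E
```

```text
time_s: 25.3
ee_pos: [0.6055, -0.2397, 0.1311]
eef_rot: [-0.014, 3.127, 0.015]
contact_force: [-0.6, 0.4, -1.4]
grip_width: 0.588
t 25.3 p [ 605.5 -239.7  131.1] psi 90.5 tilt [0.009 0.014 0.   ] f [-0.6  0.4 -1.4] w 0.588
turn rz 0.009 rows 1 | shift [ -7.5  -3.8 122.1] rows xy 1 z 4
[[155.6 149.9]
 [332.8 151.2]]
```

View pics/w30.png

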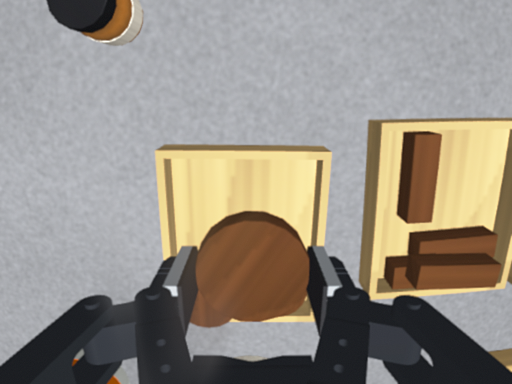

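```bash
python3 -m crank '[[1,-2,-4,15,0.009,0.014,0],[1,0,0,30,0,0,0],[1,0,0,30,0,0,0],[1,0,0,20,0,0,0],[1,0,0,0,0,0,0],[1,0,0,0,0,0,0]]' 40
python3 - <<'E'
from h import *
plan(.611,-.2435,.009,90)
cv2.imwrite('pics/w31.png',r.grab_frame('wrist')[:,:,::-1])
E
```

```text
time_s: 25.85
ee_pos: [0.6044, -0.2373, 0.0319]
eef_rot: [0.022, -3.139, -0.002]
contact_force: [0.7, -0.3, 1.2]
grip_width: 0.587
t 25.85 p [ 604.4 -237.3   31.9] psi 90.8 tilt [ 0.001 -0.003  0.   ] f [ 0.7 -0.3  1.2] w 0.587
turn rz 0.014 rows 1 | shift [-6.6 -6.2 22.9] rows xy 1 z 1
```

View pics/w31.png

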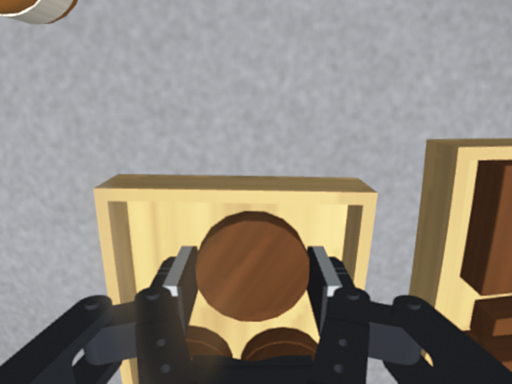

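```bash
python3 -m crank '[[1,-3,-7,4,0,-0.003,0.01],[1,0,0,8,0,0,0],[1,0,0,8,0,0,0],[1,0,0,3,0,0,0],[1,0,0,0,0,0,0]]' 40
python3 - <<'E'
from h import *
plan(.611,-.2435,.009,90)
E
```

```text
time_s: 26.32
ee_pos: [0.611, -0.2447, 0.0128]
eef_rot: [-0.007, 3.132, -0.001]
contact_force: [-0.2, -0.5, -0.1]
grip_width: 0.589
t 26.32 p [ 611.  -244.7   12.8] psi 90.3 tilt [-0.001  0.01   0.   ] f [-0.2 -0.5 -0.1] w 0.589
turn rz 0.005 rows 1 | shift [0.  1.2 3.8] rows xy 1 z 1
```

```bash
python3 -m crank '[[1,0,0,6,0,0.009,0],[1,0,0,0,0,0,0],[1,0,0,0,0,0,0]]' 40
python3 -m crank '[[0.2,0,0,0,0,0,0],[0.2,0,0,0,0,0,0],[0.2,0,0,0,0,0,0]]' 40
python3 - <<'E'
from h import *
plan(.611,-.2435,.009,90)
cv2.imwrite('pics/w32.png',r.grab_frame('wrist')[:,:,::-1])
E
```

```text
time_s: 26.57
ee_pos: [0.6123, -0.2456, 0.008]
eef_rot: [-0.008, 3.139, -0.004]
contact_force: [-1.3, -0.1, -0.8]
grip_width: 0.588
time_s: 26.82
ee_pos: [0.6123, -0.2454, 0.0075]
eef_rot: [-0.007, 3.139, -0.003]
contact_force: [0.3, 0.2, -0.1]
grip_width: 0.797
t 26.82 p [ 612.3 -245.4    7.5] psi 90.3 tilt [-0.002  0.002  0.   ] f [ 0.3  0.2 -0.1] w 0.797
turn rz 0.005 rows 1 | shift [ 1.3  1.9 -1.5] rows xy 1 z 1
```

View pics/w32.png

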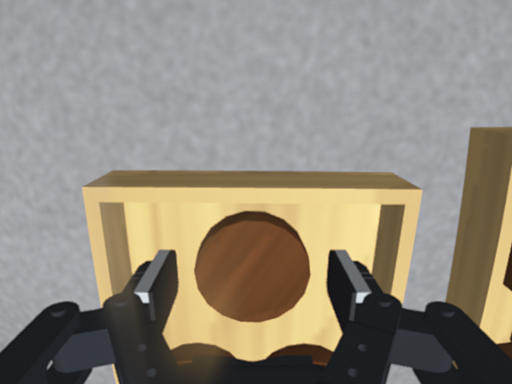

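The disc is flat. Last one, the short square.

```bash
python3 -m crank '[[0.2,0,0,-20,0,0,0],[0.2,0,0,-35,0,0,0],[0.2,0,0,-35,0,0,0],[0.2,0,0,-35,0,0,0],[0.4,10,20,-10,0,0,0],[0.4,16,34,0,0,0,0],[0.4,16,34,0,0,0,0],[0.4,16,34,0,0,0,0],[0.4,16,34,0,0,0,0],[0.4,16,34,0,0,0,0],[0.4,16,34,0,0,0,0],[0.4,16,34,0,0,0,0],[0.4,16,34,0,0,0,0],[0.4,16,34,0,0,0,0],[0.4,16,34,0,0,0,0],[0.4,16,34,0,0,0,0],[0.4,0,0,0,0,0,0]]'
python3 - <<'E'
from h import *
plan(.383,.236,.12,154.8)
E
```

```text
time_s: 28.28
ee_pos: [0.4154, 0.1629, 0.1482]
eef_rot: [0.003, 3.137, 0.006]
contact_force: [0.3, -1.1, -0.0]
grip_width: 0.6
t 28.28 p [415.4 162.9 148.2] psi 89.9 tilt [-0.003  0.005  0.   ] f [ 0.3 -1.1 -0. ] w 0.6
turn rz -1.133 rows 10 | shift [-52.3  60.5  28.2] rows xy 2 z 1
```

```bash
python3 -m crank '[[0.4,0,0,0,0,0,-0.113],[0.4,0,0,0,0,0,-0.113],[0.4,0,0,0,0,0,-0.113],[0.4,0,0,0,0,0,-0.113],[0.4,0,0,0,0,0,-0.113],[0.4,0,0,0,0,0,-0.113],[0.4,0,0,0,0,0,-0.113],[0.4,0,0,0,0,0,-0.113],[0.4,0,0,0,0,0,-0.113],[0.4,0,0,0,0,0,-0.113],[0.4,-17,20,5,0,0,0],[0.4,-17,20,5,0,0,0],[0.4,-17,20,5,0,0,0],[0.4,0,0,5,0,0,0],[0.4,0,0,0,0,0,0]]'
python3 - <<'E'
from h import *
cv2.imwrite('pics/w33.png',r.grab_frame('wrist')[:,:,::-1])
plan(.383,.236,.12,154.8)
print(w2px('wrist',[[.383,.236,.022]]))
E
```

```text
time_s: 29.53
ee_pos: [0.3749, 0.2383, 0.1304]
eef_rot: [-1.762, 2.586, 0.004]
contact_force: [-0.8, 0.2, -0.8]
grip_width: 0.6
t 29.58 p [375.4 238.3 130.9] psi 158.5 tilt [-0.005  0.013  0.   ] f [0.2 0.1 0.3] w 0.598
turn rz 0.065 rows 1 | shift [-1.1 -7.9 10.9] rows xy 1 z 1
[[241.82749621 193.25824054]]
```

View pics/w33.png

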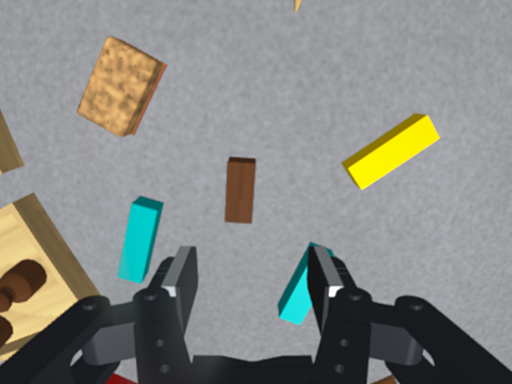

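```bash
python3 -m crank '[[0.4,0,0,0,-0.005,0.013,0.065],[0.4,0,-9,10,0,0,0],[0.4,1,0,30,0,0,0],[0.4,2,0,30,0,0,0],[0.4,2,0,25,0,0,0],[0.4,2,0,10,0,0,0],[0.4,0,0,0,0,0,0],[0.4,0,0,0,0,0,0]]' 40
python3 - <<'E'
from h import *
cv2.imwrite('pics/w34.png',r.grab_frame('wrist')[:,:,::-1])
plan(.383,.236,.005,154.8)
print(w2px('wrist',[[*r.get_state()['ee_pos'][:2],.022]]))
E
```

```text
time_s: 30.25
ee_pos: [0.3873, 0.2237, 0.0228]
eef_rot: [-1.68, 2.645, 0.001]
contact_force: [-0.7, -0.4, 0.4]
grip_width: 0.601
t 30.3 p [387.3 223.8  23. ] psi 154.8 tilt [-0.004  0.007  0.   ] f [-0.3 -0.6 -0.6] w 0.596
turn rz 0.001 rows 1 | shift [-9.2  9.1 18. ] rows xy 1 z 1
[[250.70369888 258.02873385]]
```

View pics/w34.png

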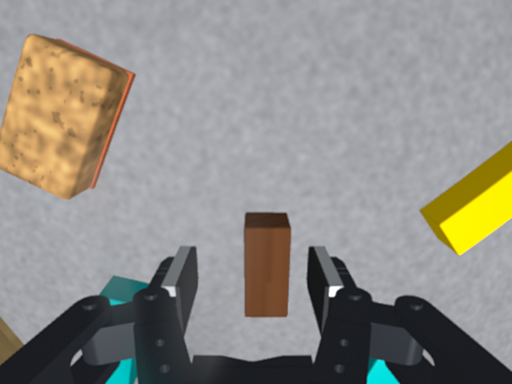

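```bash
python3 -m crank '[[0.4,-7,9,4,0,0.007,0],[0.4,-1,0,6,0,0,0],[0.4,0,0,6,0,0,0],[0.4,0,0,0,0,0,0]]' 40
python3 - <<'E'
from h import *
cv2.imwrite('pics/w35.png',r.grab_frame('wrist')[:,:,::-1])
plan(.383,.236,.005,154.8)
print(w2px('wrist',[[*r.get_state()['ee_pos'][:2],.022]]))
E
```

```text
time_s: 30.63
ee_pos: [0.386, 0.2366, 0.0097]
eef_rot: [-1.68, 2.642, -0.002]
contact_force: [-0.8, 0.1, -0.6]
grip_width: 0.6
t 30.68 p [386.3 236.7  10.2] psi 154.9 tilt [-0.007  0.009  0.   ] f [0.1 0.6 1.9] w 0.597
turn rz 0.002 rows 1 | shift [2.1 2.6 5.2] rows xy 1 z 1
[[250.46084567 271.67901224]]
```

View pics/w35.png

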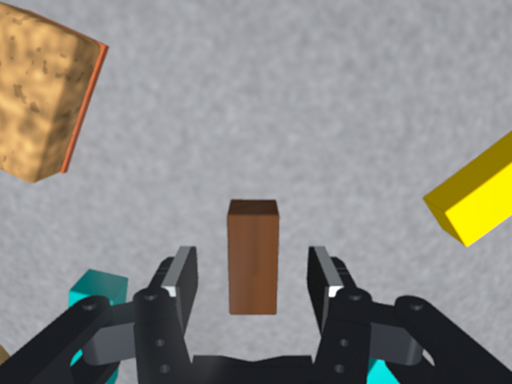

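```bash
python3 -m crank '[[0.4,4,1,5,-0.007,0.009,0],[0.4,0,0,1,0,0,0],[1,0,0,0,0,0,0],[1,0,0,0,0,0,0],[1,0,0,0,0,0,0],[1,0,0,0,0,0,0],[1,0,0,0,0,0,0],[1,0,0,0,0,0,0]]' 40
python3 - <<'E'
from h import *
cv2.imwrite('pics/w36.png',r.grab_frame('wrist')[:,:,::-1])
plan(.383,.236,.005,154.8)
print(w2px('wrist',[[*r.get_state()['ee_pos'][:2],.022]]))
E
```

```text
time_s: 31.35
ee_pos: [0.3846, 0.2333, 0.0051]
eef_rot: [-1.685, 2.65, 0.001]
contact_force: [0.7, 0.5, -1.1]
grip_width: 0.247
t 31.4 p [384.5 233.3   5.1] psi 154.9 tilt [-0.     0.001  0.   ] f [-0.1 -0.   0.8] w 0.244
turn rz 0.002 rows 1 | shift [-1.8  2.6  0.1] rows xy 1 z 1
[[250.63105804 277.40863617]]
```

View pics/w36.png

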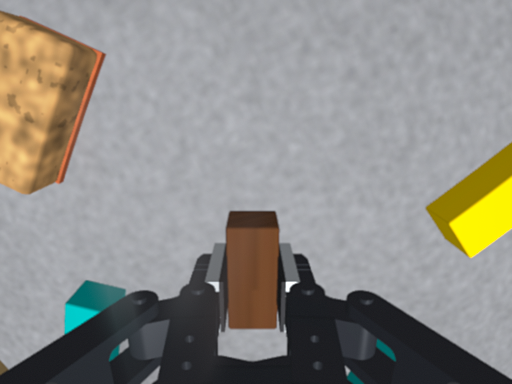

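```bash
python3 -m crank '[[1,0,0,-15,0,0,0],[1,0,0,-30,0,0,0],[1,0,0,-35,0,0,0],[1,0,0,-35,0,0,0],[1,0,0,-15,0,0,0],[1,0,0,0,0,0,-0.12],[1,0,0,0,0,0,-0.12],[1,0,0,0,0,0,-0.12],[1,0,0,0,0,0,-0.12],[1,0,0,0,0,0,0]]' 40
python3 - <<'E'
from h import *
plan(.5896,-.049,.13,183)
E
```

```text
time_s: 32.23
ee_pos: [0.3835, 0.2321, 0.1419]
eef_rot: [-2.289, 2.152, 0.0]
contact_force: [0.2, -0.3, -0.7]
grip_width: 0.246
t 32.23 p [383.5 232.1 141.9] psi -176.5 tilt [-0.  0.  0.] f [ 0.2 -0.3 -0.7] w 0.246
turn rz 0.009 rows 1 | shift [ 291.5 -191.1   11.9] rows xy 9 z 1
```

```bash
python3 -m crank '[[1,15,-10,-3,0,0,0],[1,28,-18,-3,0,0,0],[1,28,-18,-3,0,0,0],[1,28,-18,-3,0,0,0],[1,28,-18,-3,0,0,0],[1,28,-18,-3,0,0,0],[1,28,-18,-3,0,0,0],[1,28,-18,-3,0,0,0],[1,28,-18,-3,0,0,0],[1,28,-18,-3,0,0,0],[1,15,-11,0,0,0,0],[1,0,0,0,0,0,0],[1,0,0,0,0,0,0]]' 40
python3 - <<'E'
from h import *
plan(.5896,-.049,.013,183)
cv2.imwrite('pics/w37.png',r.grab_frame('wrist')[:,:,::-1])
E
```

```text
time_s: 33.32
ee_pos: [0.5857, -0.0555, 0.169]
eef_rot: [2.233, -2.204, -0.006]
contact_force: [-0.2, 0.8, 0.2]
grip_width: 0.249
t 33.32 p [585.7 -55.5 169. ] psi -179.2 tilt [ 0.006 -0.     0.   ] f [-0.2  0.8  0.2] w 0.249
turn rz -0.039 rows 1 | shift [ -6.3  -4.2 156. ] rows xy 1 z 4
```

View pics/w37.png

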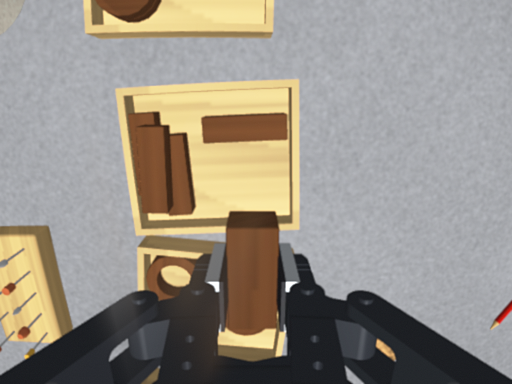

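```bash
python3 -m crank '[[1,-5,-4,15,0.006,0,-0.039],[1,0,0,30,0,0,0],[1,0,0,35,0,0,0],[1,0,0,25,0,0,0],[1,0,0,10,0,0,0],[1,0,0,0,0,0,0],[1,0,0,0,0,0,0]]' 40
python3 - <<'E'
from h import *
plan(.5896,-.049,.012,183)
cv2.imwrite('pics/w38.png',r.grab_frame('wrist')[:,:,::-1])
E
```

```text
time_s: 33.95
ee_pos: [0.5872, -0.0432, 0.0519]
eef_rot: [-2.275, 2.162, -0.004]
contact_force: [0.5, 0.2, 0.8]
grip_width: 0.248
t 33.95 p [587.2 -43.2  51.9] psi -177.1 tilt [-0.004  0.001  0.   ] f [0.5 0.2 0.8] w 0.248
turn rz -0.001 rows 1 | shift [ 6.  -2.1 39.9] rows xy 1 z 1
```

View pics/w38.png

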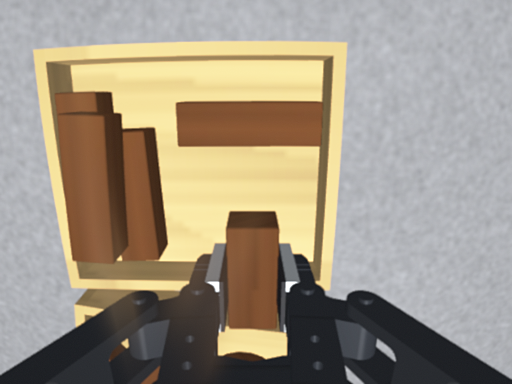

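```bash
python3 -m crank '[[1,7,-2,0,0,0,0],[1,1,0,8,0,0,0],[1,0,0,10,0,0,0],[1,0,0,0,0,0,0],[1,0,0,0,0,0,0]]' 40
python3 - <<'E'
from h import *
plan(.5896,-.049,.012,183)
cv2.imwrite('pics/w39.png',r.grab_frame('wrist')[:,:,::-1])
E
```

```text
time_s: 34.42
ee_pos: [0.5931, -0.0508, 0.0375]
eef_rot: [-2.27, 2.156, -0.013]
contact_force: [0.1, -0.5, -0.2]
grip_width: 0.245
t 34.42 p [593.1 -50.8  37.5] psi -177.1 tilt [-0.014  0.001  0.   ] f [ 0.1 -0.5 -0.2] w 0.245
turn rz -0.001 rows 1 | shift [-2.   3.4 25.5] rows xy 1 z 1
```

View pics/w39.png

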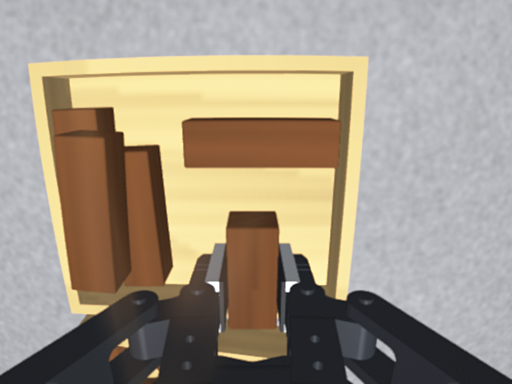

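```bash
python3 -m crank '[[1,3,3,4,-0.012,0,0],[1,0,0,8,0,0,0],[1,0,0,8,0,0,0],[1,0,0,0,0,0,0],[1,0,0,0,0,0,0]]' 40
python3 - <<'E'
from h import *
plan(.5896,-.053,.012,183)
cv2.imwrite('pics/w40.png',r.grab_frame('wrist')[:,:,::-1])
E
```

```text
time_s: 34.88
ee_pos: [0.5899, -0.0544, 0.0152]
eef_rot: [-2.277, 2.164, 0.002]
contact_force: [0.3, -0.4, 0.4]
grip_width: 0.243
t 34.88 p [589.9 -54.4  15.2] psi -177.1 tilt [0.    0.001 0.   ] f [ 0.3 -0.4  0.4] w 0.243
turn rz -0.002 rows 1 | shift [-1.4  0.2  3.2] rows xy 1 z 1
```

View pics/w40.png

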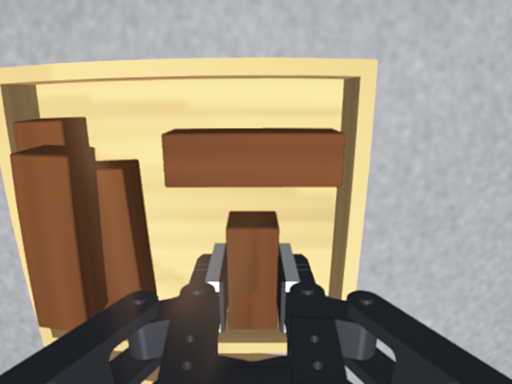

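```bash
python3 -m crank '[[1,1,0,5,0,0,0],[1,0,0,1,0,0,0],[1,0,0,0,0,0,0]]' 40
python3 -m crank '[[0.6,0,0,0,0,0,0],[0.6,0,0,0,0,0,0],[0.6,0,0,0,0,0,0]]' 40
python3 - <<'E'
from h import *
cv2.imwrite('pics/w41.png',r.grab_frame('wrist')[:,:,::-1])
E
```

```text
time_s: 35.18
ee_pos: [0.591, -0.0553, 0.0105]
eef_rot: [-2.277, 2.162, -0.002]
contact_force: [0.1, 0.5, -0.6]
grip_width: 0.245
time_s: 35.43
ee_pos: [0.5911, -0.0553, 0.0103]
eef_rot: [-2.276, 2.161, -0.002]
contact_force: [-0.4, -0.9, 0.3]
grip_width: 0.402
```

View pics/w41.png

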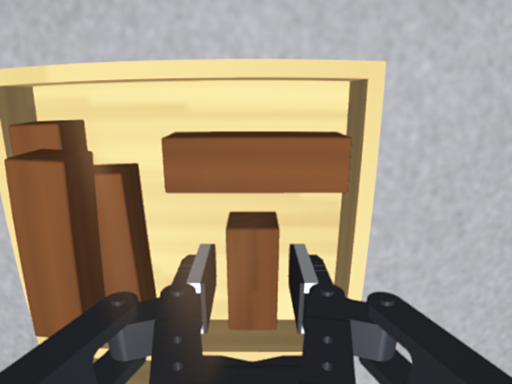

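Both bars lie on the tray floor. I'll retract, pull back toward the base to clear the view, and check everything.

```bash
python3 -m crank '[[0.6,0,0,-20,0,0,0],[0.6,0,0,-35,0,0,0],[0.6,0,0,-35,0,0,0],[0.6,0,0,-40,0,0,0],[0.6,0,0,-40,0,0,0],[0.6,0,30,0,0,0,0],[0.6,0,38,0,0,0,0],[0.6,0,38,0,0,0,0],[0.6,0,38,0,0,0,0],[0.6,0,38,0,0,0,0],[0.6,0,38,0,0,0,0],[0.6,0,0,0,0,0,0]]'
python3 - <<'E'
from h import *
cv2.imwrite('pics/t42.png',cv2.resize(r.grab_frame('top')[75:275,90:440,::-1],None,fx=2.28,fy=2.28,interpolation=cv2.INTER_CUBIC))
cv2.imwrite('pics/s42.png',cv2.resize(r.grab_frame('scene')[110:330,70:340,::-1],None,fx=2.7,fy=2.7,interpolation=cv2.INTER_CUBIC))
plan(.4,0,.2,183)
E
```

```text
time_s: 36.48
ee_pos: [0.3635, -0.0679, 0.1858]
eef_rot: [-2.273, 2.163, -0.002]
contact_force: [0.6, -0.6, -0.5]
grip_width: 0.401
t 36.58 p [368.5 -67.5 186.6] psi -177.1 tilt [-0.007  0.001  0.   ] f [0.7 1.1 0.8] w 0.398
turn rz -0.002 rows 1 | shift [-65.7 -35.  -13.4] rows xy 2 z 1
```

View pics/t42.png

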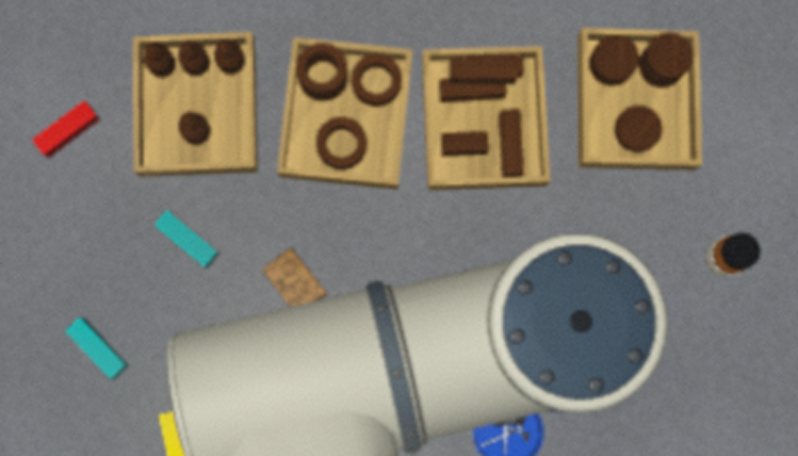

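View pics/s42.png

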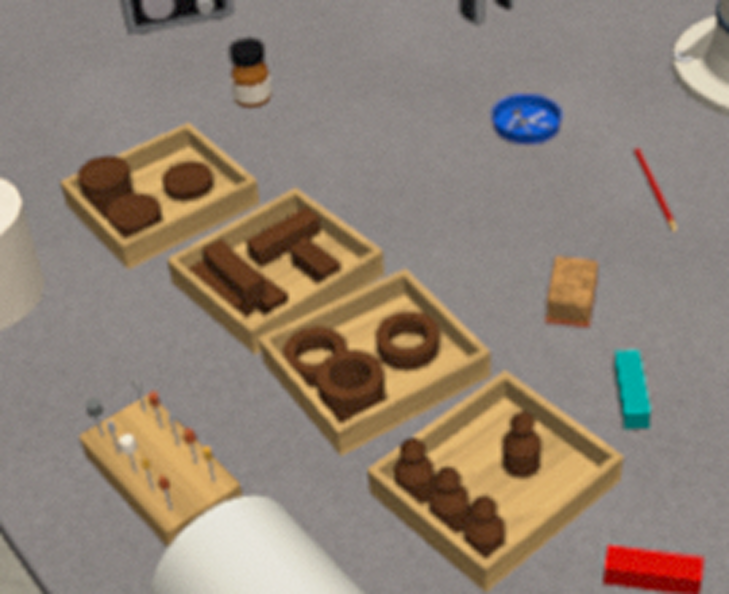

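Both views show all five blanks on their tray floors, with the headpiece upright. The bottle is standing and the arm is clear. I'll hand in.

```bash
python3 -m crank '[[0.6,0,0,0,0,0,0],[0.6,0,0,0,0,0,0]]'; python3 -c "
from bench import r
print(r.job_done())"
```

```text
time_s: 36.75
ee_pos: [0.3698, -0.0673, 0.187]
eef_rot: [-2.273, 2.16, -0.008]
contact_force: [-0.3, -0.9, -1.0]
grip_width: 0.405
the job is handed in; nothing more can be done
None
```

All five blanks are sorted, and I handed the job in at about 37 s of the 112 s allowed. No verdict came back.

**Last checks:** the final top and scene pictures show the disc, ring, and long and short squares flat on the floors of their trays. The headpiece stands upright in its tray. None of them is on top of stock or of another blank. The oil bottle is standing, the look-alikes and cork block looked undisturbed where they were in view, and the gripper was about 0.19 m above the bench, touching nothing.

**What went wrong on the way:**
- **Wrong-way move:** after the first grip on the headpiece I pressed about 13 mm towards the bench by a sign slip. The force reading showed no contact, and I regripped the headpiece before lifting it.
- **Drift:** single rows and long sweeps drifted from the command by up to about 40 mm in height and 0.06 rad in tilt. I corrected this from the measured pose before each placing.
- **Long square close to the wall:** it came within about 1 mm of the near tray wall, so I moved it roughly 3 mm away before releasing it.

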